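Fit the contactors into the charger base in reverse order

TASK

Move the four contactors from the grey transport rack onto the four metal pads of the black charger base, in reverse order: the one nearest the rack's green block goes on the pad farthest from the base's green block, and so on, until the one farthest from the rack's green block stands next to the base's green block. Set each down gently, upright, centred on its pad and square with it (either way round), without dropping it or tipping any over.

Things in the scene. Friction and masses are not known exactly. Their poses are not given: they have to be found in the camera images.
- contactor_red: loose red contactor: upright block 46 (its x) x 36 (its y) x 58 mm high, thin black bands, about 0.18 kg; origin at the centre of its underside, z up. Starts square in the cradle of its colour, underside 4 mm above the cradle's origin. Grip it across its 46 mm (along its x), where both faces are free; row neighbours are 16 mm away along y. Either way round is alike.
- contactor_yellow: loose yellow contactor: upright block 46 (its x) x 36 (its y) x 58 mm high, thin black bands, about 0.18 kg; origin at the centre of its underside, z up. Starts square in the cradle of its colour, underside 4 mm above the cradle's origin. Grip it across its 46 mm (along its x), where both faces are free; row neighbours are 16 mm away along y. Either way round is alike.
- contactor_blue: loose blue contactor: upright block 46 (its x) x 36 (its y) x 58 mm high, thin black bands, about 0.18 kg; origin at the centre of its underside, z up. Starts square in the cradle of its colour, underside 4 mm above the cradle's origin. Grip it across its 46 mm (along its x), where both faces are free; row neighbours are 16 mm away along y. Either way round is alike.
- contactor_white: loose white contactor: upright block 46 (its x) x 36 (its y) x 58 mm high, thin black bands, about 0.18 kg; origin at the centre of its underside, z up. Starts square in the cradle of its colour, underside 4 mm above the cradle's origin. Grip it across its 46 mm (along its x), where both faces are free; row neighbours are 16 mm away along y. Either way round is alike.
- cradle_red: fixed red shallow cradle on the rack, 58 (x) x 47 (y) mm, floor 4 mm, rim 8 mm high, 2 mm of play; origin at the centre of its underside, axes parallel to the rack's. It holds the red contactor at the start and so shows where in the row that came from. The cradles' order on the rack varies from start to start.
- cradle_yellow: fixed yellow shallow cradle on the rack, 58 (x) x 47 (y) mm, floor 4 mm, rim 8 mm high, 2 mm of play; origin at the centre of its underside, axes parallel to the rack's. It holds the yellow contactor at the start and so shows where in the row that came from. The cradles' order on the rack varies from start to start.
- cradle_blue: fixed blue shallow cradle on the rack, 58 (x) x 47 (y) mm, floor 4 mm, rim 8 mm high, 2 mm of play; origin at the centre of its underside, axes parallel to the rack's. It holds the blue contactor at the start and so shows where in the row that came from. The cradles' order on the rack varies from start to start.
- cradle_white: fixed white shallow cradle on the rack, 58 (x) x 47 (y) mm, floor 4 mm, rim 8 mm high, 2 mm of play; origin at the centre of its underside, axes parallel to the rack's. It holds the white contactor at the start and so shows where in the row that came from. The cradles' order on the rack varies from start to start.
- rack: fixed light-grey plate 80 (x) x 262 (y) x 20 mm, green block (60 x 24 mm, top 42 mm up) at its +y end, centred 123 mm from the origin. Origin: underside, below the middle of the row; cradles stand at y = +78 (nearest the green block), +26, -26, -78 mm, x = 0, z = 20 mm. On either side of the bench, at any yaw.
- charger_base: fixed open black shell 136 (x) x 262 (y) mm, walls 30 mm high, 5 thick; green block (90 x 24 mm, top 27 mm up) inside its +y end, centred 123 mm from the origin. Origin: underside, below the middle of the row of four flat metal pads, each 60 (x) x 44 (y) mm, tops at z = 8 mm, centred at x = 0, y = +78 (nearest the green block), +26, -26, -78 mm. On the bench's other side from the rack, any yaw.

How it is judged:
By the outcome, as a careful person would: the job done as asked, in the order asked, and still so for the second after the job is handed in, with the robot touching nothing.
It also fails if it takes over 106 s, if anything falls off the work surface, if the arm or the gripper's body presses on something with over 40 N, if the wrist force passes 120 N, or if a joint passes its speed limit or range.

ROBOT

A 7-joint arm with a two-finger parallel gripper is mounted at the origin on the work surface. World frame = base frame: x ahead of the robot, y to its left, z up, the work surface at z = 0. Lengths are in m, angles in rad, forces in N, time in s.
With the tool pointing down it reaches from about 0.425 to 0.875 m from the base axis. Payload 8.4 kg.
Tool frame: the origin (TCP) lies midway between the tips of the shut fingers; the grasp point (between the pads) lies 19 mm behind it; x points along the fingers, z is the direction in which the jaws open and shut, and the axes are right-handed (so a half turn about x gives the same grasp; the last joint's range is limited). The gripper opens to 85 mm and grips with 20 to 120 N. Pads are 22 mm wide; open, the fingers measure 114 mm over their backs; the gripper's body (76 mm by 85 mm) begins 54 mm behind the grasp point. The pads swing forward as they close: fully open they stand 13 mm farther back than shut.
Start: joints at [-1.362, 0.333, 0.04, 1.465, -0.013, 1.343, -0.059], TCP at [0.197, 0.619, 0.199] pointing down, gripper open.
Joint ranges: [-2.58, 2.58], [-0.38, 2.09], [-1.3, 1.39], [0.25, 2.4], [-1.5, 4.64], [0.08, 2.09], [-2.65, 2.65]. Speed limits (rad/s): [2.22, 2.22, 2.79, 2.79, 3.14, 3.14, 3.14].

INTERFACE

Orientations are given as a rotation vector (axis times angle).
In Python, from plant import ctrl gives the robot as it stands.
- The arm moves only by the tool move_arm, never from a script. Its argument "series" is a list of rows, each an object of numbers: "dx", "dy", "dz": the shift along the tool's x, y, z in cm; "turn": the turn about the tool's x in rad. In form: [{"dx": .., "dy": .., "dz": .., "turn": ..}, ...]. A call has exactly 5 rows; each row shifts and turns the pose as measured when the row begins, along the tool's axes as they then stand; what a row does not reach is not made up. A row lasts 1/10 s, in which the tool goes at most 50 mm and 8.59 degrees, less where a joint would pass 70% of its speed; a pose out of reach is approached as far as the arm can. A call with a gripper value outside its range is refused whole. "gripper" is the gripper command: -1 is shut, 1 is fully open, values between are in proportion, set as the call begins (left out, the last holds). The fingers move at their own pace and stop on an object; "newtons" is the grip in N (left out, the last holds). Time passes only in rows, so rows that do not move let the fingers close, or fill a call up. It gives the time, the measured TCP pose, the force and the opening at its end, in the units of the state.
- ctrl.get_obs(): the state, without advancing time (a new reading comes with each control period).
- ctrl.camera(name): name is "scene" or "top" or "wrist"; returns a dict with "frame" (420x560x3 uint8, blue, green, red), "z_map" (420x560 float32, m along the optical axis (not along the pixel's ray), 0 where there is no reading), "fovy" (degrees; the focal length in pixels is half the picture's height over the tangent of half this angle, whatever the lens; pixels are square), "cx", "cy" (the principal point, pixels), "k1" (the pictures are not rectified: a ray, as slopes to the right and down, at radius r is drawn at 1 + k1 r^2 times it, then the intrinsics apply), "origin" and "orientation" of the camera in the world. Camera axes: x right, y up, looking along -z (the intrinsics and any distortion apply to the point x, -y, -z); pixel columns grow to the right and rows downward; lengths in m; the calibration is good to about 2 mm. A picture is of the moment at which its call begins.
- ctrl.job_done(): hands the job in, once; it reports no verdict.
The state is a dict: "time": time; "joint_pos": joint angles; "joint_vel": joint speeds; "joint_efforts": joint torques, N m; "tcp_pos": TCP position; "orientation": TCP orientation; "contact_force": force on the tool from outside, world axes, zero at the start; "wrist_torque": the same for the moment, N m; "grip_width": finger opening in m.
Only numpy, scipy, OpenCV 4.12 (cv2) and the standard library are available. Lean on these libraries where they do the work, as an engineer would, in place of code of your own. Each camera call takes 0.05 s, during which the arm holds its last target. There are 200 camera calls.

## Working session

There is one attempt and no reset: what is moved stays moved. The work goes in short steps, Python scripts to look and compute and a tool call to move; the robot and the scene stay as the last step left them, time stands still between calls to the robot, and variables do not carry over. Pictures are saved under pics/ and viewed, about 12 in all and at most 16, crops included, and the job is handed in when it is done.

Besides the shell and the picture viewer there is one more tool, called in YAML: its name, and indented under it one key for each argument. move_arm: Moves the arm, as the interface text tells. Its arguments: {"type":"object","properties":{"series":{"type":"array"},"gripper":{"type":"number"},"newtons":{"type":"number"}},"required":["series"]}

```bash
mkdir -p pics; ls
cat > h.py <<'E'
import numpy as np, cv2
from plant import ctrl
from scipy.spatial.transform import Rotation as R
def cloud(c):
    h,w=c["z_map"].shape; f=h/2/np.tan(np.radians(c["fovy"])/2)
    K=np.array([[f,0,c["cx"]],[0,f,c["cy"]],[0,0,1.]])
    u,v=np.meshgrid(np.arange(w),np.arange(h))
    p=np.stack([u,v],-1).reshape(-1,1,2).astype(float)
    # drawn = s(1+k1 r^2); invert iteratively
    d=(p[:,0]-[c["cx"],c["cy"]])/f; s=d.copy()
    for _ in range(20): s=d/(1+c["k1"]*(s**2).sum(1,keepdims=True))
    z=c["z_map"].reshape(-1,1)
    q=np.hstack([s[:,:1]*z,-s[:,1:]*z,-z])
    o=np.array(c["orientation"]); M=R.from_rotvec(o) if o.shape==(3,) else R.from_matrix(o)
    return (M.apply(q)+c["origin"]).reshape(h,w,3)
E
python3 - <<'E'
from h import *
print(ctrl.get_obs())
for n in("scene","top"):
    c=ctrl.camera(n); print(n,{k:v for k,v in c.items() if k not in("frame","z_map")})
    cv2.imwrite(f"pics/{n}0.png",c["frame"]); np.save(f"{n}0.npy",cloud(c));
E
```

```text
pics
{'time': 0.0, 'joint_pos': array([-1.36221049,  0.33391436,  0.03986661,  1.46625664, -0.01339558,
        1.3432681 , -0.05851587]), 'joint_vel': array([ 5.97793701e-05,  6.02401855e-04, -1.65912737e-04, -3.67026781e-04,
       -1.76877185e-04, -2.22068416e-05,  1.34163870e-03]), 'joint_efforts': array([-2.80038734e-05, -6.58550978e+01,  1.36568114e+00, -4.05570424e+01,
        1.68042944e-02,  1.26710095e-02,  3.17929857e-05]), 'tcp_pos': array([0.19679559, 0.618979  , 0.19762611]), 'orientation': array([-0.980543  ,  1.34047784,  0.97885114]), 'contact_force': array([-0.07717808, -0.51532937,  0.47656302]), 'wrist_torque': array([-0.04438046,  0.03960374,  0.01767931]), 'grip_width': 0.08569930015579628}
scene {'fovy': 54.93917547145297, 'cx': 284.51890083315243, 'cy': 208.0931130088637, 'k1': -0.07169769779291943, 'origin': array([0.89975604, 0.13232793, 0.57624128]), 'orientation': array([0.44255186, 0.62950259, 1.89169701])}
top {'fovy': 55.123984218361045, 'cx': 276.1481802039, 'cy': 213.13625244677075, 'k1': -0.03399749402365296, 'origin': array([ 0.41649587, -0.01972994,  0.86383768]), 'orientation': array([ 0.12060029, -0.11125873, -1.58594701])}
```

View pics/top0.png

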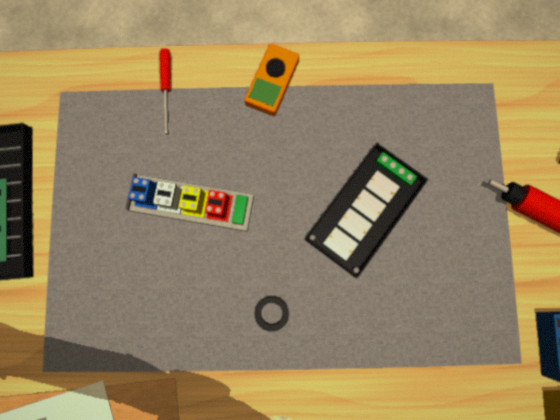

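View pics/scene0.png

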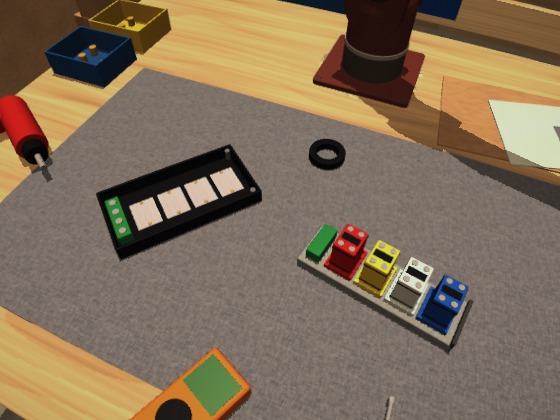

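The top view shows the rack at about (190,203), with red next to the green block, then yellow, white and blue. The base is at about (367,210), with its green block at (397,168) at the upper right. The scene view agrees with this order. Next I fit both poses from depth.

```bash
cat >> h.py <<'E'
def fit(model,P,x0):
    from scipy.optimize import least_squares
    pass
E
python3 - <<'E'
from h import *
for n in("top","scene"):
    P=np.load(f"{n}0.npy"); I=cv2.imread(f"pics/{n}0.png"); H=cv2.cvtColor(I,cv2.COLOR_BGR2HSV)
    X,Y,Z=P[...,0],P[...,1],P[...,2]
    print(n,"mat z",np.median(Z[(abs(X-.5)<.2)&(abs(Y)<.3)]))
    box=lambda m:cv2.minAreaRect(np.ascontiguousarray(P[m][:,:2]*1000,dtype=np.float32))
    g=(H[...,0]>45)&(H[...,0]<85)&(H[...,1]>120)
    def comp(m,lo,hi,tag):
        nn,L,S,C=cv2.connectedComponentsWithStats(m.astype(np.uint8))
        for i in range(1,nn):
            if lo<S[i,4]<hi:
                q=P[L==i]; print(tag,S[i,4],"px",C[i].round(),"xyzmed",np.median(q,0).round(4),box(L==i))
    comp(g&(Z>.015)&(Z<.06),50,3000,"green")
    on=(Z>.012)&(Z<.2)&(X>.2)&(X<.9)&(abs(Y)<.5)
    comp(on,1000,30000,"obj")
    tops=(Z>.074)&(Z<.095)&on
    comp(tops,80,5000,"contactortop")
    pads=(Z>.002)&(Z<.015)&(H[...,2]>140)&(H[...,1]<80)&on|((Z>.002)&(Z<.014)&(I.min(2)>130))
    comp(pads,100,5000,"pad")
E
```

```text
top mat z 0.0012360158918713893
green 455 px [265.  92.] xyzmed [0.8091 0.0039 0.034 ] ((809.6278076171875, 4.644741058349609), (53.83511734008789, 44.38728713989258), 66.77410888671875)
green 467 px [396. 168.] xyzmed [ 0.6338 -0.2751  0.0253] ((634.8096313476562, -277.28997802734375), (93.71023559570312, 30.686559677124023), 51.87150573730469)
green 163 px [  3. 199.] xyzmed [0.5879 0.5792 0.0195] ((581.9108276367188, 579.045166015625), (94.453857421875, 14.663196563720703), 5.261594772338867)
green 306 px [239. 209.] xyzmed [0.5485 0.0608 0.0414] ((548.2958374023438, 60.05318832397461), (22.99121856689453, 58.78728485107422), 78.27152252197266)
green 108 px [  3. 245.] xyzmed [0.486  0.5699 0.0196] ((482.9499816894531, 571.1346435546875), (62.26001739501953, 15.325211524963379), 5.185022830963135)
obj 2090 px [271.  81.] xyzmed [ 0.8336 -0.0102  0.0336] ((844.0765991210938, -11.303955078125), (75.88601684570312, 148.68637084960938), 66.62515258789062)
obj 1771 px [378. 197.] xyzmed [ 0.6086 -0.2524  0.0273] ((547.1112060546875, -207.3722381591797), (136.77796936035156, 263.5745849
[... 3321 characters left out ...]
83801269531), (216.13125610351562, 172.33389282226562), 14.63626766204834)
pad 530 px [226. 182.] xyzmed [ 0.4792 -0.1505  0.007 ] ((478.390869140625, -151.15728759765625), (59.53230667114258, 44.202972412109375), 51.59409713745117)
pad 562 px [200. 192.] xyzmed [ 0.5196 -0.1827  0.007 ] ((518.9794311523438, -183.046142578125), (61.75306701660156, 43.928672790527344), 51.41712188720703)
pad 592 px [173. 202.] xyzmed [ 0.5602 -0.2153  0.0069] ((559.251953125, -216.05126953125), (59.98105239868164, 43.706302642822266), 51.77354431152344)
pad 617 px [145. 213.] xyzmed [ 0.6011 -0.2475  0.007 ] ((599.764892578125, -248.57818603515625), (61.996212005615234, 43.514015197753906), 51.22406768798828)
```

```bash
cat > h2.py <<'E'
from h import *
A=np.array
RACK={"red":A([.5585,.1045]),"yellow":A([.5682,.1554]),"white":A([.5783,.2064]),"blue":A([.5882,.2577])}
PAD={"red":A([.4773,-.1513]),"yellow":A([.5179,-.1832]),"white":A([.5587,-.2160]),"blue":A([.5994,-.2481])}
RYAW,BYAW=-11.,51.8   # heading of contactor x (deg, mod 180)
def yaw(M): z=M.as_matrix()[:,2]; return np.degrees(np.arctan2(z[1],z[0]))
def plan(xyz,head,vmax=4.0,wmax=7.5,near=True):
    """print rows to reach xyz with jaw heading head (mod 180 if near)"""
    o=ctrl.get_obs(); p=A(o["tcp_pos"]); M=R.from_rotvec(o["orientation"])
    d=A(xyz)-p; dy=head-yaw(M)
    dy=(dy+90)%180-90 if near else (dy+180)%360-180
    n=int(np.ceil(max(np.linalg.norm(d)*100/vmax,abs(dy)/wmax,1)))
    print("t",round(o["time"],2),"pos",p.round(4),"yaw",round(yaw(M),2),"down",M.as_matrix()[:,0].round(4),"w",round(o["grip_width"],4),"F",A(o["contact_force"]).round(1),"j",A(o["joint_pos"]).round(2))
    sgn=-1 # tool x is down: world yaw +  = turn -
    for i in range(n):
        s=M.inv().apply(d/n)*100; t=sgn*np.radians(dy/n)
        print("{dx:%.2f,dy:%.2f,dz:%.2f,turn:%.3f}"%(*s,t))
        M=M*R.from_rotvec([t,0,0])
E
python3 - <<'E'
from h2 import *
plan([*RACK["red"],.16],RYAW)
E
```

```text
t 0.1 pos [0.1969 0.619  0.1977] yaw 72.36 down [-3.0e-04 -1.3e-03 -1.0e+00] w 0.0856 F [ 0.3 -1.  -1.1] j [-1.36  0.33  0.04  1.47 -0.01  1.34 -0.06]
{dx:0.24,dy:-3.13,dz:-2.38,turn:0.091}
{dx:0.24,dy:-3.33,dz:-2.09,turn:0.091}
{dx:0.24,dy:-3.51,dz:-1.77,turn:0.091}
{dx:0.24,dy:-3.65,dz:-1.45,turn:0.091}
{dx:0.24,dy:-3.77,dz:-1.11,turn:0.091}
{dx:0.24,dy:-3.86,dz:-0.76,turn:0.091}
{dx:0.24,dy:-3.91,dz:-0.41,turn:0.091}
{dx:0.24,dy:-3.93,dz:-0.05,turn:0.091}
{dx:0.24,dy:-3.92,dz:0.30,turn:0.091}
{dx:0.24,dy:-3.87,dz:0.66,turn:0.091}
{dx:0.24,dy:-3.80,dz:1.01,turn:0.091}
{dx:0.24,dy:-3.69,dz:1.35,turn:0.091}
{dx:0.24,dy:-3.55,dz:1.68,turn:0.091}
{dx:0.24,dy:-3.39,dz:1.99,turn:0.091}
{dx:0.24,dy:-3.19,dz:2.29,turn:0.091}
{dx:0.24,dy:-2.97,dz:2.57,turn:0.091}
```

move_arm:
  series:
    - {"dx": 0.2,"dy": -3.1,"dz": -2.4,"turn": 0.09}
    - {"dx": 0.2,"dy": -3.3,"dz": -2.1,"turn": 0.09}
    - {"dx": 0.2,"dy": -3.5,"dz": -1.8,"turn": 0.09}
    - {"dx": 0.2,"dy": -3.6,"dz": -1.5,"turn": 0.09}
    - {"dx": 0.2,"dy": -3.8,"dz": -1.1,"turn": 0.09}
  gripper: 0.6
  newtons: 50

```text
time: 0.6
tcp_pos: [0.3055, 0.4559, 0.184]
orientation: [-0.634, 1.483, 0.631]
contact_force: [0.0, -0.3, -0.4]
grip_width: 0.0683
```

move_arm:
  series:
    - {"dx": 0.2,"dy": -3.9,"dz": -0.8,"turn": 0.09}
    - {"dx": 0.2,"dy": -3.9,"dz": -0.4,"turn": 0.09}
    - {"dx": 0.2,"dy": -3.9,"dz": 0,"turn": 0.09}
    - {"dx": 0.2,"dy": -3.9,"dz": 0.3,"turn": 0.09}
    - {"dx": 0.2,"dy": -3.9,"dz": 0.7,"turn": 0.09}

```text
time: 1.1
tcp_pos: [0.421, 0.2863, 0.1726]
orientation: [-0.27, 1.561, 0.264]
contact_force: [0.6, 0.7, -0.0]
grip_width: 0.0682
```

Run:
```python
from h2 import *
plan([*RACK["red"],.16],RYAW)
```

```text
t 1.1 pos [0.421  0.2863 0.1726] yaw 19.45 down [-0.0062 -0.0049 -1.    ] w 0.0682 F [ 0.6  0.7 -0. ] j [-1.03  0.06  0.36  1.85 -0.02  1.24 -0.32]
{dx:0.21,dy:-3.62,dz:1.15,turn:0.089}
{dx:0.21,dy:-3.50,dz:1.47,turn:0.089}
{dx:0.21,dy:-3.36,dz:1.77,turn:0.089}
{dx:0.21,dy:-3.19,dz:2.06,turn:0.089}
{dx:0.21,dy:-2.99,dz:2.34,turn:0.089}
{dx:0.21,dy:-2.78,dz:2.59,turn:0.089}
```

move_arm:
  series:
    - {"dx": 0.2,"dy": -3.6,"dz": 1.1,"turn": 0.09}
    - {"dx": 0.2,"dy": -3.5,"dz": 1.5,"turn": 0.09}
    - {"dx": 0.2,"dy": -3.4,"dz": 1.8,"turn": 0.09}
    - {"dx": 0.2,"dy": -3.2,"dz": 2.1,"turn": 0.09}
    - {"dx": 0.2,"dy": -2.9,"dz": 2.3,"turn": 0.09}

```text
time: 1.6
tcp_pos: [0.5368, 0.1263, 0.1616]
orientation: [0.098, 1.575, -0.106]
contact_force: [0.8, 0.6, 0.4]
grip_width: 0.0683
```

move_arm:
  series:
    - {"dx": 0.2,"dy": -2.2,"dz": 2.2,"turn": 0.06}
    - {"dx": 0,"dy": 0,"dz": 0,"turn": 0}
    - {"dx": 0,"dy": 0,"dz": 0,"turn": 0}
    - {"dx": 0,"dy": 0,"dz": 0,"turn": 0}
    - {"dx": 0,"dy": 0,"dz": 0,"turn": 0}

```text
time: 2.1
tcp_pos: [0.5568, 0.0956, 0.1581]
orientation: [0.151, 1.573, -0.164]
contact_force: [0.4, 0.9, -0.1]
grip_width: 0.0681
```

```bash
cat >> h2.py <<'E'
def comps(P,m,lo,hi,tag):
    nn,L,S,C=cv2.connectedComponentsWithStats(m.astype(np.uint8))
    for i in range(1,nn):
        if lo<S[i,4]<hi:
            q=P[L==i]; b=cv2.minAreaRect(np.ascontiguousarray(q[:,:2]*1000,dtype=np.float32))
            print(tag,S[i,4],"px",C[i].round(),"z",np.median(q[:,2]).round(4),"ctr",A(b[0]).round(1),"size",A(b[1]).round(1),round(b[2],1))
def look(n,name):
    c=ctrl.camera(n); P=cloud(c); cv2.imwrite(f"pics/{name}.png",c["frame"]); return c["frame"],P
E
python3 - <<'E'
from h2 import *
plan([*RACK["red"],.16],RYAW)
I,P=look("wrist","wrist1")
Z=P[...,2]; comps(P,(Z>.074)&(Z<.095),300,100000,"top")
E
```

```text
t 2.1 pos [0.5568 0.0956 0.1581] yaw -11.5 down [-0.0089 -0.0076 -0.9999] w 0.0681 F [ 0.4  0.9 -0.1] j [-0.76  0.21  0.59  1.75 -0.12  1.23 -0.34]
{dx:-0.20,dy:0.90,dz:-0.02,turn:-0.009}
top 862 px [274.   6.] z 0.0803 ctr [587.1 244.2] size [ 8.2 45.8] 77.7
top 3222 px [275.  61.] z 0.0808 ctr [580.4 207.4] size [36.3 45.8] 79.5
top 2779 px [275. 133.] z 0.0809 ctr [570.1 157. ] size [35.9 46.5] 78.9
top 2436 px [276. 197.] z 0.0808 ctr [560.4 106.1] size [36.7 45.9] 78.6
```

View pics/wrist1.png

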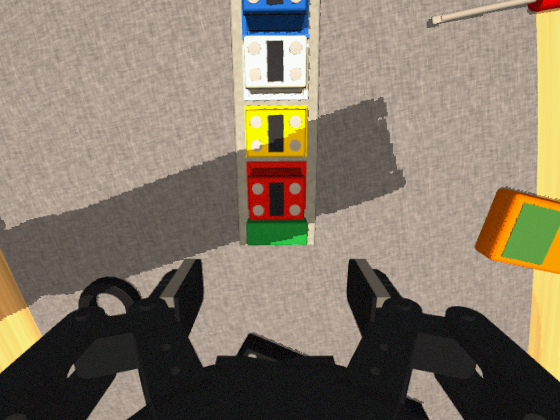

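The wrist view shows the jaws straddling the row, with red at (276,197) and the green block at (276,232). Wrist depth agrees with the other cameras to within about 2 mm. I'll use the mean and descend.

```bash
cat >> h2.py <<'E'
RACK={"red":A([.5591,.1050]),"yellow":A([.5688,.1559]),"white":A([.5790,.2068]),"blue":A([.5889,.2580])}
E
python3 - <<'E'
from h2 import *
plan([*RACK["red"],.158],RYAW)
E
```

```text
t 2.15 pos [0.5568 0.0957 0.1581] yaw -11.48 down [-0.0089 -0.0075 -0.9999] w 0.0681 F [ 0.1 -0.  -0.7] j [-0.76  0.21  0.59  1.75 -0.12  1.23 -0.34]
{dx:0.00,dy:0.95,dz:0.04,turn:-0.008}
```

move_arm:
  series:
    - {"dx": 0,"dy": 0.95,"dz": 0.05,"turn": -0.009}
    - {"dx": 0,"dy": 0,"dz": 0,"turn": 0}
    - {"dx": 1.0,"dy": 0,"dz": 0,"turn": 0}
    - {"dx": 1.5,"dy": 0,"dz": 0,"turn": 0}
    - {"dx": 1.5,"dy": 0,"dz": 0,"turn": 0}

```text
time: 2.65
tcp_pos: [0.5594, 0.109, 0.1171]
orientation: [0.141, 1.571, -0.15]
contact_force: [-0.0, 0.1, -0.9]
grip_width: 0.0683
```

Run:
```python
from h2 import *
plan([*RACK["red"],.04],RYAW,vmax=2)
```

```text
t 2.65 pos [0.5594 0.109  0.1171] yaw -10.61 down [-0.0057 -0.0048 -1.    ] w 0.0683 F [-0.   0.1 -0.9] j [-0.76  0.26  0.57  1.79 -0.15  1.15 -0.33]
{dx:1.93,dy:-0.09,dz:0.02,turn:0.002}
{dx:1.93,dy:-0.09,dz:0.02,turn:0.002}
{dx:1.93,dy:-0.09,dz:0.02,turn:0.002}
{dx:1.93,dy:-0.09,dz:0.02,turn:0.002}
```

move_arm:
  series:
    - {"dx": 1.6,"dy": -0.15,"dz": 0,"turn": 0.004}
    - {"dx": 1.6,"dy": -0.1,"dz": 0,"turn": 0}
    - {"dx": 1.6,"dy": -0.05,"dz": 0,"turn": 0}
    - {"dx": 1.4,"dy": 0,"dz": 0,"turn": 0}
    - {"dx": 0.6,"dy": 0,"dz": 0,"turn": 0}

```text
time: 3.15
tcp_pos: [0.5545, 0.1041, 0.0391]
orientation: [0.142, 1.577, -0.156]
contact_force: [0.8, 0.3, -0.9]
grip_width: 0.0686
```

Run:
```python
from h2 import *
plan([*RACK["red"],.04],RYAW,vmax=2)
```

```text
t 3.15 pos [0.5545 0.1041 0.0391] yaw -10.88 down [-0.0118 -0.0079 -0.9999] w 0.0686 F [ 0.8  0.3 -0.9] j [-0.73  0.34  0.55  1.87 -0.2   1.   -0.28]
{dx:-0.10,dy:0.18,dz:0.43,turn:0.002}
```

move_arm:
  series:
    - {"dx": -0.1,"dy": 0.1,"dz": 0.4,"turn": 0}
    - {"dx": 0,"dy": 0,"dz": 0,"turn": 0}
    - {"dx": 0,"dy": 0,"dz": 0,"turn": 0}
    - {"dx": 0,"dy": 0,"dz": 0,"turn": 0}
    - {"dx": 0,"dy": 0,"dz": 0,"turn": 0}

```text
time: 3.65
tcp_pos: [0.5597, 0.1043, 0.0405]
orientation: [0.142, 1.576, -0.156]
contact_force: [0.2, 0.6, 0.1]
grip_width: 0.0683
```

Run:
```python
from h2 import *
plan([*RACK["red"],.04],RYAW,vmax=2)
```

```text
t 3.65 pos [0.5597 0.1043 0.0405] yaw -10.89 down [-0.0109 -0.0079 -0.9999] w 0.0683 F [0.2 0.6 0.1] j [-0.73  0.35  0.55  1.85 -0.21  1.01 -0.28]
{dx:0.05,dy:0.06,dz:-0.07,turn:0.002}
```

move_arm:
  series:
    - {"dx": 0,"dy": 0,"dz": 0,"turn": 0}
    - {"dx": 0,"dy": 0,"dz": 0,"turn": 0}
    - {"dx": 0,"dy": 0,"dz": 0,"turn": 0}
    - {"dx": 0,"dy": 0,"dz": 0,"turn": 0}
    - {"dx": 0,"dy": 0,"dz": 0,"turn": 0}
  gripper: -1
  newtons: 40

```text
time: 4.15
tcp_pos: [0.56, 0.1047, 0.0415]
orientation: [0.143, 1.575, -0.155]
contact_force: [0.5, 0.3, 0.1]
grip_width: 0.045
```

move_arm:
  series:
    - {"dx": -0.3,"dy": 0,"dz": 0,"turn": 0}
    - {"dx": -0.8,"dy": 0,"dz": 0,"turn": 0}
    - {"dx": -1.5,"dy": 0,"dz": 0,"turn": 0}
    - {"dx": -2,"dy": 0,"dz": 0,"turn": 0}
    - {"dx": -2,"dy": 0,"dz": 0,"turn": 0}

```text
time: 4.65
tcp_pos: [0.5586, 0.1044, 0.1094]
orientation: [0.141, 1.579, -0.158]
contact_force: [0.2, 0.5, -1.3]
grip_width: 0.0447
```

Run:
```python
from h2 import *
plan([*PAD["red"],.12],BYAW,vmax=3)
```

```text
t 4.65 pos [0.5586 0.1044 0.1094] yaw -10.91 down [-0.0147 -0.0093 -0.9998] w 0.0447 F [ 0.2  0.5 -1.3] j [-0.75  0.27  0.57  1.79 -0.15  1.15 -0.32]
{dx:-0.08,dy:-2.96,dz:-0.35,turn:-0.122}
{dx:-0.08,dy:-2.90,dz:-0.71,turn:-0.122}
{dx:-0.08,dy:-2.79,dz:-1.05,turn:-0.122}
{dx:-0.08,dy:-2.64,dz:-1.38,turn:-0.122}
{dx:-0.08,dy:-2.45,dz:-1.70,turn:-0.122}
{dx:-0.08,dy:-2.23,dz:-1.98,turn:-0.122}
{dx:-0.08,dy:-1.97,dz:-2.24,turn:-0.122}
{dx:-0.08,dy:-1.69,dz:-2.46,turn:-0.122}
{dx:-0.08,dy:-1.38,dz:-2.65,turn:-0.122}
```

move_arm:
  series:
    - {"dx": 0,"dy": -2.0,"dz": -0.2,"turn": -0.1}
    - {"dx": -0.1,"dy": -2.9,"dz": -0.6,"turn": -0.12}
    - {"dx": -0.1,"dy": -2.8,"dz": -1.0,"turn": -0.12}
    - {"dx": -0.1,"dy": -2.7,"dz": -1.4,"turn": -0.12}
    - {"dx": -0.1,"dy": -2.5,"dz": -1.7,"turn": -0.12}

```text
time: 5.15
tcp_pos: [0.5203, -0.028, 0.1248]
orientation: [-0.331, 1.55, 0.324]
contact_force: [0.7, -0.3, -1.7]
grip_width: 0.0444
```

Run:
```python
from h2 import *
plan([*PAD["red"],.12],BYAW,vmax=3)
```

```text
t 5.15 pos [ 0.5203 -0.028   0.1248] yaw 23.9 down [-0.0034 -0.0052 -1.    ] w 0.0444 F [ 0.7 -0.3 -1.7] j [-0.57  0.13  0.58  1.89 -0.07  1.14  0.46]
{dx:0.11,dy:-1.91,dz:-1.78,turn:-0.097}
{dx:0.11,dy:-1.72,dz:-1.96,turn:-0.097}
{dx:0.11,dy:-1.52,dz:-2.12,turn:-0.097}
{dx:0.11,dy:-1.31,dz:-2.26,turn:-0.097}
{dx:0.11,dy:-1.09,dz:-2.37,turn:-0.097}
```

move_arm:
  series:
    - {"dx": 0.1,"dy": -1.9,"dz": -1.8,"turn": -0.1}
    - {"dx": 0.1,"dy": -1.7,"dz": -2.0,"turn": -0.1}
    - {"dx": 0.1,"dy": -1.5,"dz": -2.1,"turn": -0.1}
    - {"dx": 0.1,"dy": -1.3,"dz": -2.2,"turn": -0.1}
    - {"dx": 0.1,"dy": -0.8,"dz": -1.6,"turn": -0.07}

```text
time: 5.65
tcp_pos: [0.4807, -0.1513, 0.1275]
orientation: [-0.71, 1.451, 0.702]
contact_force: [0.2, -1.0, -1.0]
grip_width: 0.0446
```

move_arm:
  series:
    - {"dx": 0,"dy": 0,"dz": 0,"turn": 0}
    - {"dx": 0,"dy": 0,"dz": 0,"turn": 0}
    - {"dx": 0,"dy": 0,"dz": 0,"turn": 0}
    - {"dx": 0,"dy": 0,"dz": 0,"turn": 0}
    - {"dx": 0,"dy": 0,"dz": 0,"turn": 0}

```text
time: 6.15
tcp_pos: [0.4814, -0.152, 0.1308]
orientation: [-0.707, 1.448, 0.697]
contact_force: [0.3, -0.9, -1.7]
grip_width: 0.0449
```

Run:
```python
from h2 import *
plan([*PAD["red"],.12],BYAW,vmax=3)
I,P=look("wrist","wrist2")
Z=P[...,2]; comps(P,(Z>.002)&(Z<.015)&(I.min(2)>120),300,100000,"pad")
I,P=look("top","top2")
Z=P[...,2]; comps(P,(Z>.002)&(Z<.015)&(I.min(2)>130),300,1000,"pad")
```

```text
t 6.15 pos [ 0.4814 -0.152   0.1308] yaw 51.57 down [ 0.0078 -0.0028 -1.    ] w 0.0449 F [ 0.3 -0.9 -1.7] j [-0.4   0.08  0.65  1.94 -0.05  1.14  1.17]
{dx:1.08,dy:0.37,dz:-0.21,turn:-0.004}
pad 2220 px [272. 190.] z 0.0066 ctr [ 475.5 -148.4] size [59.9 36.3] 50.9
pad 1798 px [273. 330.] z 0.0067 ctr [ 600.6 -247.3] size [60.2 44.5] 52.6
```

View pics/wrist2.png

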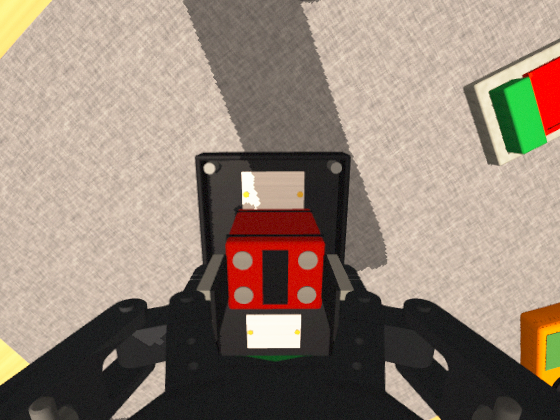

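The held red contactor is square over the far pad, at about (275,270). The other pads and the interior walls are clear. The wrist camera puts the near-green pad within about 1 mm of the mean of the other two cameras.

move_arm:
  series:
    - {"dx": 1.0,"dy": 0.3,"dz": -0.2,"turn": -0.004}
    - {"dx": 1.5,"dy": 0,"dz": 0,"turn": 0}
    - {"dx": 1.5,"dy": 0,"dz": 0,"turn": 0}
    - {"dx": 1.5,"dy": 0,"dz": 0,"turn": 0}
    - {"dx": 1.5,"dy": 0,"dz": 0,"turn": 0}

```text
time: 6.75
tcp_pos: [0.4781, -0.1509, 0.0572]
orientation: [-0.712, 1.445, 0.701]
contact_force: [0.4, 0.3, -1.7]
grip_width: 0.0439
```

```bash
cat >> h2.py <<'E'
for k in PAD: PAD[k]=PAD[k]+.0003
E
python3 - <<'E'
from h2 import *
plan([*PAD["red"],.0285],BYAW,vmax=1.5)
E
```

```text
t 6.75 pos [ 0.4781 -0.1509  0.0572] yaw 51.93 down [ 0.0096 -0.0027 -1.    ] w 0.0439 F [ 0.4  0.3 -1.7] j [-0.37  0.17  0.65  2.02 -0.12  0.98  1.24]
{dx:1.43,dy:0.03,dz:-0.02,turn:0.001}
{dx:1.43,dy:0.03,dz:-0.02,turn:0.001}
```

move_arm:
  series:
    - {"dx": 1.2,"dy": 0,"dz": 0,"turn": 0}
    - {"dx": 0.7,"dy": 0,"dz": 0,"turn": 0}
    - {"dx": 0.3,"dy": 0,"dz": 0,"turn": 0}
    - {"dx": 0,"dy": 0,"dz": 0,"turn": 0}
    - {"dx": 0,"dy": 0,"dz": 0,"turn": 0}

```text
time: 7.25
tcp_pos: [0.4759, -0.1506, 0.0311]
orientation: [-0.711, 1.449, 0.703]
contact_force: [0.7, -0.0, -0.9]
grip_width: 0.0446
```

Run:
```python
from h2 import *
plan([*PAD["red"],.0255],BYAW,vmax=1.5)
```

```text
t 7.25 pos [ 0.4759 -0.1506  0.0311] yaw 51.94 down [ 0.0049 -0.003  -1.    ] w 0.0446 F [ 0.7 -0.  -0.9] j [-0.36  0.21  0.64  2.04 -0.15  0.93  1.27]
{dx:0.56,dy:-0.15,dz:0.07,turn:0.003}
```

move_arm:
  series:
    - {"dx": 0.2,"dy": -0.1,"dz": 0.05,"turn": 0.003}
    - {"dx": 0.1,"dy": 0,"dz": 0,"turn": 0}
    - {"dx": 0.1,"dy": 0,"dz": 0,"turn": 0}
    - {"dx": 0,"dy": 0,"dz": 0,"turn": 0}
    - {"dx": 0,"dy": 0,"dz": 0,"turn": 0}

```text
time: 7.75
tcp_pos: [0.4786, -0.151, 0.0283]
orientation: [-0.709, 1.447, 0.7]
contact_force: [-0.9, 0.3, -1.3]
grip_width: 0.0447
```

Run:
```python
from h2 import *
for i in range(3): plan([*PAD["red"],.0255],BYAW,vmax=1.5); ctrl.camera("wrist")
```

```text
t 7.75 pos [ 0.4786 -0.151   0.0283] yaw 51.76 down [ 0.0081 -0.0029 -1.    ] w 0.0447 F [-0.9  0.3 -1.3] j [-0.36  0.22  0.64  2.04 -0.16  0.92  1.27]
{dx:0.28,dy:0.08,dz:-0.07,turn:-0.001}
t 7.8 pos [ 0.4786 -0.151   0.0283] yaw 51.76 down [ 0.008  -0.0029 -1.    ] w 0.0447 F [ 0.5  0.3 -1.2] j [-0.36  0.22  0.64  2.04 -0.16  0.92  1.27]
{dx:0.28,dy:0.08,dz:-0.06,turn:-0.001}
t 7.85 pos [ 0.4786 -0.1509  0.0283] yaw 51.76 down [ 0.008  -0.0029 -1.    ] w 0.0446 F [ 0.2 -0.4 -1.2] j [-0.36  0.22  0.64  2.04 -0.16  0.92  1.27]
{dx:0.28,dy:0.07,dz:-0.06,turn:-0.001}
```

move_arm:
  series:
    - {"dx": 0.05,"dy": 0.05,"dz": -0.05,"turn": 0}
    - {"dx": 0.05,"dy": 0,"dz": 0,"turn": 0}
    - {"dx": 0.05,"dy": 0,"dz": 0,"turn": 0}
    - {"dx": 0.05,"dy": 0,"dz": 0,"turn": 0}
    - {"dx": 0,"dy": 0,"dz": 0,"turn": 0}

```text
time: 8.4
tcp_pos: [0.4777, -0.151, 0.0261]
orientation: [-0.709, 1.447, 0.7]
contact_force: [-0.1, -0.5, -1.6]
grip_width: 0.0446
```

Run:
```python
from h2 import *
plan([*PAD["red"],.0255],BYAW,vmax=1.5)
I,P=look("wrist","wrist3")
I,P=look("top","top3")
I,P=look("scene","scene3")
```

```text
t 8.4 pos [ 0.4777 -0.151   0.0261] yaw 51.77 down [ 0.0078 -0.0028 -1.    ] w 0.0446 F [-0.1 -0.5 -1.6] j [-0.36  0.22  0.64  2.05 -0.16  0.91  1.27]
{dx:0.06,dy:0.01,dz:-0.00,turn:-0.001}
```

Position is right on target. Next are small steps down until it touches.

move_arm:
  series:
    - {"dx": 0.05,"dy": 0,"dz": 0,"turn": 0}
    - {"dx": 0,"dy": 0,"dz": 0,"turn": 0}
    - {"dx": 0.05,"dy": 0,"dz": 0,"turn": 0}
    - {"dx": 0,"dy": 0,"dz": 0,"turn": 0}
    - {"dx": 0,"dy": 0,"dz": 0,"turn": 0}

```text
time: 9.05
tcp_pos: [0.4779, -0.151, 0.0252]
orientation: [-0.71, 1.447, 0.7]
contact_force: [-0.7, 0.1, -1.1]
grip_width: 0.0443
```

move_arm:
  series:
    - {"dx": 0.05,"dy": 0,"dz": 0,"turn": 0}
    - {"dx": 0,"dy": 0,"dz": 0,"turn": 0}
    - {"dx": 0,"dy": 0,"dz": 0,"turn": 0}
    - {"dx": 0,"dy": 0,"dz": 0,"turn": 0}
    - {"dx": 0,"dy": 0,"dz": 0,"turn": 0}

```text
time: 9.55
tcp_pos: [0.4782, -0.1513, 0.0252]
orientation: [-0.709, 1.447, 0.699]
contact_force: [-0.6, -1.2, 0.8]
grip_width: 0.0446
```

move_arm:
  series:
    - {"dx": 0.04,"dy": 0,"dz": 0,"turn": 0}
    - {"dx": 0,"dy": 0,"dz": 0,"turn": 0}
    - {"dx": 0,"dy": 0,"dz": 0,"turn": 0}
    - {"dx": 0,"dy": 0,"dz": 0,"turn": 0}
    - {"dx": 0,"dy": 0,"dz": 0,"turn": 0}

```text
time: 10.05
tcp_pos: [0.4783, -0.1514, 0.0251]
orientation: [-0.709, 1.446, 0.699]
contact_force: [-1.2, 0.4, 1.3]
grip_width: 0.0442
```

Contact: the force went from -1.3 to +1.3 N. Releasing.

move_arm:
  series:
    - {"dx": 0,"dy": 0,"dz": 0,"turn": 0}
    - {"dx": 0,"dy": 0,"dz": 0,"turn": 0}
    - {"dx": 0,"dy": 0,"dz": 0,"turn": 0}
    - {"dx": 0,"dy": 0,"dz": 0,"turn": 0}
    - {"dx": 0,"dy": 0,"dz": 0,"turn": 0}
  gripper: 0.5

```text
time: 10.55
tcp_pos: [0.4787, -0.1514, 0.0252]
orientation: [-0.71, 1.446, 0.699]
contact_force: [-0.4, 0.2, -0.1]
grip_width: 0.0644
```

move_arm:
  series:
    - {"dx": -1,"dy": 0,"dz": 0,"turn": 0}
    - {"dx": -2,"dy": 0,"dz": 0,"turn": 0}
    - {"dx": -3,"dy": 0,"dz": 0,"turn": 0}
    - {"dx": -3,"dy": 0,"dz": 0,"turn": 0}
    - {"dx": -3,"dy": 0,"dz": 0,"turn": 0}

```text
time: 11.05
tcp_pos: [0.4744, -0.1513, 0.1479]
orientation: [-0.707, 1.454, 0.7]
contact_force: [1.3, 0.2, -1.1]
grip_width: 0.0637
```

Run:
```python
from h2 import *
plan([*RACK["yellow"],.15],RYAW,vmax=4)
```

```text
t 11.05 pos [ 0.4744 -0.1513  0.1479] yaw 51.67 down [ 0.0019 -0.0041 -1.    ] w 0.0637 F [ 1.3  0.2 -1.1] j [-0.41  0.04  0.66  1.92 -0.02  1.18  1.15]
{dx:-0.04,dy:1.29,dz:3.33,turn:0.122}
{dx:-0.04,dy:1.69,dz:3.15,turn:0.122}
{dx:-0.04,dy:2.06,dz:2.92,turn:0.122}
{dx:-0.04,dy:2.40,dz:2.65,turn:0.122}
{dx:-0.04,dy:2.70,dz:2.34,turn:0.122}
{dx:-0.04,dy:2.96,dz:1.99,turn:0.122}
{dx:-0.04,dy:3.18,dz:1.62,turn:0.122}
{dx:-0.04,dy:3.35,dz:1.22,turn:0.122}
{dx:-0.04,dy:3.48,dz:0.81,turn:0.122}
```

move_arm:
  series:
    - {"dx": 0,"dy": 1.0,"dz": 2.5,"turn": 0.1}
    - {"dx": 0,"dy": 1.6,"dz": 3.2,"turn": 0.12}
    - {"dx": 0,"dy": 2.0,"dz": 3.0,"turn": 0.12}
    - {"dx": 0,"dy": 2.4,"dz": 2.7,"turn": 0.12}
    - {"dx": 0,"dy": 2.7,"dz": 2.4,"turn": 0.12}

```text
time: 11.55
tcp_pos: [0.5295, 0.0097, 0.1585]
orientation: [-0.231, 1.543, 0.222]
contact_force: [0.7, -0.7, 1.2]
grip_width: 0.0641
```

```bash
cat >> h2.py <<'E'
def check():
    for n in("top","scene"):
        I,P=look(n,f"chk_{n}"); X,Y,Z=P[...,0],P[...,1],P[...,2]
        b=(Y<-.1)&(X>.4)&(X<.7)
        comps(P,(Z>.002)&(Z<.015)&(I.min(2)>130)&b,300,1000,n+" pad")
        comps(P,(Z>.058)&(Z<.075)&b,300,2000,n+" top")
E
python3 - <<'E'
from h2 import *
check()
plan([*RACK["yellow"],.15],RYAW,vmax=4)
E
```

```text
top pad 552 px [382. 186.] z 0.0073 ctr [ 599.2 -248.2] size [61.7 46.2] 51.6
top pad 565 px [369. 205.] z 0.0073 ctr [ 558.4 -215.9] size [61.2 46.8] 51.5
top pad 592 px [355. 224.] z 0.0073 ctr [ 517.4 -183.8] size [61.5 46.2] 51.3
top top 506 px [543. 202.] z 0.061 ctr [ 547.3 -565.5] size [79.3 35.4] 61.7
top top 434 px [345. 242.] z 0.0655 ctr [ 475.6 -152.3] size [46.3 36.8] 52.1
scene pad 570 px [200. 192.] z 0.007 ctr [ 519.  -183.3] size [59.9 44.4] 52.0
scene pad 605 px [173. 202.] z 0.0068 ctr [ 558.6 -216.9] size [63.5 43.7] 51.7
scene pad 632 px [146. 213.] z 0.007 ctr [ 599.8 -248.6] size [63.4 43.6] 51.0
scene top 730 px [ 15. 117.] z 0.061 ctr [ 531.  -601.2] size [161.7  35.2] 61.2
scene top 450 px [223. 161.] z 0.065 ctr [ 479.  -151.7] size [47.1 36.5] 52.1
t 11.65 pos [0.5302 0.0142 0.158 ] yaw 17.0 down [ 0.0161 -0.0025 -0.9999] w 0.0641 F [-0.1 -0.1 -0.6] j [-0.61  0.1   0.53  1.85 -0.05  1.19  0.24]
{dx:0.21,dy:3.11,dz:1.96,turn:0.122}
{dx:0.21,dy:3.32,dz:1.56,turn:0.122}
{dx:0.21,dy:3.49,dz:1.15,turn:0.122}
{dx:0.21,dy:3.60,dz:0.71,turn:0.122}
```

move_arm:
  series:
    - {"dx": 0.1,"dy": 3.0,"dz": 1.9,"turn": 0.12}
    - {"dx": 0.1,"dy": 3.3,"dz": 1.6,"turn": 0.12}
    - {"dx": 0.1,"dy": 3.5,"dz": 1.1,"turn": 0.12}
    - {"dx": 0.1,"dy": 3.2,"dz": 0.7,"turn": 0.12}
    - {"dx": 0,"dy": 0,"dz": 0,"turn": 0}

```text
time: 12.15
tcp_pos: [0.5696, 0.1527, 0.1579]
orientation: [0.156, 1.546, -0.158]
contact_force: [-0.4, 0.7, 0.1]
grip_width: 0.064
```

Run:
```python
from h2 import *
plan([*RACK["yellow"],.15],RYAW,vmax=4)
```

```text
t 12.15 pos [0.5696 0.1527 0.1579] yaw -11.48 down [ 0.0191 -0.003  -0.9998] w 0.064 F [-0.4  0.7  0.1] j [-0.76  0.23  0.49  1.71 -0.11  1.21 -0.45]
{dx:0.79,dy:0.29,dz:-0.16,turn:-0.008}
```

move_arm:
  series:
    - {"dx": 1.0,"dy": 0.25,"dz": -0.2,"turn": -0.008}
    - {"dx": 1.8,"dy": 0,"dz": 0,"turn": 0}
    - {"dx": 1.8,"dy": 0,"dz": 0,"turn": 0}
    - {"dx": 1.5,"dy": 0,"dz": 0,"turn": 0}
    - {"dx": 0.5,"dy": 0,"dz": 0,"turn": 0}
  gripper: 0.6

```text
time: 12.65
tcp_pos: [0.5693, 0.1506, 0.0905]
orientation: [0.144, 1.544, -0.147]
contact_force: [-0.4, 0.4, 0.7]
grip_width: 0.0684
```

Run:
```python
from h2 import *
plan([*RACK["yellow"],.041],RYAW,vmax=2)
```

```text
t 12.65 pos [0.5693 0.1506 0.0905] yaw -10.63 down [ 0.0212 -0.0041 -0.9998] w 0.0684 F [-0.4  0.4  0.7] j [-0.75  0.29  0.48  1.79 -0.14  1.08 -0.4 ]
{dx:1.65,dy:0.17,dz:-0.09,turn:0.002}
{dx:1.65,dy:0.17,dz:-0.09,turn:0.002}
{dx:1.65,dy:0.17,dz:-0.09,turn:0.002}
```

move_arm:
  series:
    - {"dx": 0.8,"dy": 0.5,"dz": -0.1,"turn": 0.006}
    - {"dx": 1.5,"dy": 0,"dz": 0,"turn": 0}
    - {"dx": 1.2,"dy": 0,"dz": -0.1,"turn": 0}
    - {"dx": 0.6,"dy": 0,"dz": 0,"turn": 0}
    - {"dx": 0,"dy": 0,"dz": 0,"turn": 0}

```text
time: 13.15
tcp_pos: [0.5688, 0.1541, 0.0463]
orientation: [0.148, 1.544, -0.152]
contact_force: [0.6, -0.6, 0.6]
grip_width: 0.0683
```

Run:
```python
from h2 import *
plan([*RACK["yellow"],.041],RYAW,vmax=2)
```

```text
t 13.15 pos [0.5688 0.1541 0.0463] yaw -10.99 down [ 0.0211 -0.0045 -0.9998] w 0.0683 F [ 0.6 -0.6  0.6] j [-0.74  0.35  0.47  1.83 -0.17  0.99 -0.39]
{dx:0.53,dy:0.17,dz:-0.04,turn:0.000}
```

move_arm:
  series:
    - {"dx": 0.4,"dy": 0.15,"dz": 0,"turn": 0}
    - {"dx": 0,"dy": 0,"dz": 0,"turn": 0}
    - {"dx": 0,"dy": 0.05,"dz": 0,"turn": 0}
    - {"dx": 0,"dy": 0,"dz": 0,"turn": 0}
    - {"dx": 0,"dy": 0,"dz": 0,"turn": 0}

```text
time: 13.65
tcp_pos: [0.5703, 0.1566, 0.0432]
orientation: [0.149, 1.542, -0.151]
contact_force: [-0.8, 0.0, -0.9]
grip_width: 0.0683
```

Run:
```python
from h2 import *
plan([*RACK["yellow"],.041],RYAW,vmax=2)
```

```text
t 13.65 pos [0.5703 0.1566 0.0432] yaw -10.97 down [ 0.023  -0.0038 -0.9997] w 0.0683 F [-0.8  0.  -0.9] j [-0.74  0.35  0.46  1.83 -0.17  0.98 -0.4 ]
{dx:0.22,dy:-0.10,dz:-0.14,turn:0.001}
```

move_arm:
  series:
    - {"dx": 0.2,"dy": -0.1,"dz": -0.1,"turn": 0}
    - {"dx": 0,"dy": 0,"dz": 0,"turn": 0}
    - {"dx": 0,"dy": 0,"dz": 0,"turn": 0}
    - {"dx": 0,"dy": 0,"dz": 0,"turn": 0}
    - {"dx": 0,"dy": 0,"dz": 0,"turn": 0}

```text
time: 14.15
tcp_pos: [0.5693, 0.1558, 0.0415]
orientation: [0.149, 1.542, -0.151]
contact_force: [0.2, 0.7, -0.6]
grip_width: 0.0687
```

move_arm:
  series:
    - {"dx": 0,"dy": 0,"dz": 0,"turn": 0}
    - {"dx": 0,"dy": 0,"dz": 0,"turn": 0}
    - {"dx": 0,"dy": 0,"dz": 0,"turn": 0}
    - {"dx": 0,"dy": 0,"dz": 0,"turn": 0}
    - {"dx": 0,"dy": 0,"dz": 0,"turn": 0}
  gripper: -1

```text
time: 14.65
tcp_pos: [0.5695, 0.1558, 0.0419]
orientation: [0.149, 1.541, -0.151]
contact_force: [-0.4, 0.1, 0.8]
grip_width: 0.0446
```

Run:
```python
from h2 import *
plan([*RACK["yellow"],.041],RYAW,vmax=2)
```

```text
t 14.65 pos [0.5695 0.1558 0.0419] yaw -10.98 down [ 0.0239 -0.0032 -0.9997] w 0.0446 F [-0.4  0.1  0.8] j [-0.74  0.35  0.46  1.83 -0.17  0.98 -0.39]
{dx:0.09,dy:-0.00,dz:-0.07,turn:0.000}
```

move_arm:
  series:
    - {"dx": -0.3,"dy": 0,"dz": 0,"turn": 0}
    - {"dx": -0.8,"dy": 0,"dz": 0,"turn": 0}
    - {"dx": -1.5,"dy": 0,"dz": 0,"turn": 0}
    - {"dx": -2,"dy": 0,"dz": 0,"turn": 0}
    - {"dx": -2,"dy": 0,"dz": 0,"turn": 0}

```text
time: 15.15
tcp_pos: [0.5654, 0.155, 0.1091]
orientation: [0.147, 1.547, -0.154]
contact_force: [0.4, 0.4, -1.2]
grip_width: 0.0447
```

Run:
```python
from h2 import *
plan([*PAD["yellow"],.14],BYAW,vmax=3.5)
```

```text
t 15.15 pos [0.5654 0.155  0.1091] yaw -10.99 down [ 0.0183 -0.0063 -0.9998] w 0.0447 F [ 0.4  0.4 -1.2] j [-0.76  0.27  0.48  1.77 -0.13  1.11 -0.43]
{dx:-0.30,dy:-3.41,dz:0.19,turn:-0.110}
{dx:-0.30,dy:-3.41,dz:-0.19,turn:-0.110}
{dx:-0.30,dy:-3.37,dz:-0.56,turn:-0.110}
{dx:-0.30,dy:-3.29,dz:-0.92,turn:-0.110}
{dx:-0.30,dy:-3.16,dz:-1.28,turn:-0.110}
{dx:-0.30,dy:-3.01,dz:-1.62,turn:-0.110}
{dx:-0.30,dy:-2.81,dz:-1.94,turn:-0.110}
{dx:-0.30,dy:-2.58,dz:-2.23,turn:-0.110}
{dx:-0.30,dy:-2.32,dz:-2.50,turn:-0.110}
{dx:-0.30,dy:-2.04,dz:-2.74,turn:-0.110}
```

move_arm:
  series:
    - {"dx": -0.2,"dy": -2.4,"dz": 0.1,"turn": -0.09}
    - {"dx": -0.3,"dy": -3.4,"dz": -0.1,"turn": -0.11}
    - {"dx": -0.3,"dy": -3.4,"dz": -0.5,"turn": -0.11}
    - {"dx": -0.3,"dy": -3.3,"dz": -0.9,"turn": -0.11}
    - {"dx": -0.3,"dy": -3.2,"dz": -1.3,"turn": -0.11}

```text
time: 15.65
tcp_pos: [0.5458, -0.0023, 0.1331]
orientation: [-0.291, 1.524, 0.282]
contact_force: [0.7, -0.3, -2.0]
grip_width: 0.0443
```

Run:
```python
from h2 import *
plan([*PAD["yellow"],.13],BYAW,vmax=3.5)
```

```text
t 15.65 pos [ 0.5458 -0.0023  0.1331] yaw 20.99 down [ 2.830e-02 -7.000e-04 -9.996e-01] w 0.0443 F [ 0.7 -0.3 -2. ] j [-0.54  0.15  0.51  1.85 -0.08  1.13  0.36]
{dx:0.04,dy:-2.64,dz:-1.51,turn:-0.090}
{dx:0.04,dy:-2.50,dz:-1.74,turn:-0.090}
{dx:0.04,dy:-2.33,dz:-1.96,turn:-0.090}
{dx:0.04,dy:-2.15,dz:-2.16,turn:-0.090}
{dx:0.04,dy:-1.95,dz:-2.34,turn:-0.090}
{dx:0.04,dy:-1.73,dz:-2.51,turn:-0.090}
```

move_arm:
  series:
    - {"dx": 0,"dy": -2.6,"dz": -1.5,"turn": -0.09}
    - {"dx": 0,"dy": -2.5,"dz": -1.7,"turn": -0.09}
    - {"dx": 0,"dy": -2.3,"dz": -2.0,"turn": -0.09}
    - {"dx": 0,"dy": -2.2,"dz": -2.2,"turn": -0.09}
    - {"dx": 0,"dy": -1.6,"dz": -2.0,"turn": -0.09}

```text
time: 16.15
tcp_pos: [0.5232, -0.1565, 0.14]
orientation: [-0.659, 1.437, 0.637]
contact_force: [0.1, 0.0, -0.9]
grip_width: 0.0444
```

move_arm:
  series:
    - {"dx": 0,"dy": -0.5,"dz": -0.8,"turn": -0.03}
    - {"dx": 0,"dy": 0,"dz": 0,"turn": 0}
    - {"dx": 0,"dy": 0,"dz": 0,"turn": 0}
    - {"dx": 0,"dy": 0,"dz": 0,"turn": 0}
    - {"dx": 0,"dy": 0,"dz": 0,"turn": 0}

```text
time: 16.65
tcp_pos: [0.5211, -0.1694, 0.1442]
orientation: [-0.681, 1.428, 0.654]
contact_force: [-0.7, 0.1, -1.0]
grip_width: 0.0445
```

Run:
```python
from h2 import *
plan([*PAD["yellow"],.13],BYAW,vmax=3.5)
```

```text
t 16.65 pos [ 0.5211 -0.1694  0.1442] yaw 49.25 down [ 3.980e-02  3.000e-04 -9.992e-01] w 0.0445 F [-0.7  0.1 -1. ] j [-0.3   0.14  0.59  1.85 -0.1   1.14  1.19]
{dx:1.40,dy:-0.62,dz:-1.25,turn:-0.044}
```

move_arm:
  series:
    - {"dx": -3,"dy": -0.6,"dz": -1.2,"turn": -0.04}
    - {"dx": -3,"dy": 0,"dz": 0,"turn": 0}
    - {"dx": 0,"dy": 0,"dz": 0,"turn": 0}
    - {"dx": 0,"dy": 0,"dz": 0,"turn": 0}
    - {"dx": 0,"dy": 0,"dz": 0,"turn": 0}

```text
time: 17.15
tcp_pos: [0.5156, -0.178, 0.2043]
orientation: [-0.715, 1.418, 0.692]
contact_force: [0.2, -0.2, -1.5]
grip_width: 0.0447
```

Run:
```python
from h2 import *
plan([*PAD["yellow"],.13],BYAW,vmax=2.5)
```

```text
t 17.15 pos [ 0.5156 -0.178   0.2043] yaw 51.92 down [ 0.0369  0.0017 -0.9993] w 0.0447 F [ 0.2 -0.2 -1.5] j [-0.3   0.09  0.6   1.77 -0.06  1.27  1.22]
{dx:2.48,dy:-0.10,dz:-0.14,turn:0.001}
{dx:2.48,dy:-0.10,dz:-0.14,turn:0.001}
{dx:2.48,dy:-0.10,dz:-0.14,turn:0.001}
```

move_arm:
  series:
    - {"dx": 3,"dy": -0.1,"dz": 0,"turn": 0}
    - {"dx": 3,"dy": 0,"dz": 0,"turn": 0}
    - {"dx": 0,"dy": 0,"dz": 0,"turn": 0}
    - {"dx": 0,"dy": 0,"dz": 0,"turn": 0}
    - {"dx": 0,"dy": 0,"dz": 0,"turn": 0}

```text
time: 17.65
tcp_pos: [0.5178, -0.1765, 0.1409]
orientation: [-0.715, 1.421, 0.695]
contact_force: [0.6, -0.1, -1.6]
grip_width: 0.0444
```

Run:
```python
from h2 import *
plan([*PAD["yellow"],.13],BYAW,vmax=2.5)
```

```text
t 17.65 pos [ 0.5178 -0.1765  0.1409] yaw 52.01 down [ 0.0331  0.0021 -0.9995] w 0.0444 F [ 0.6 -0.1 -1.6] j [-0.28  0.15  0.6   1.85 -0.1   1.14  1.25]
{dx:1.09,dy:-0.40,dz:-0.51,turn:0.004}
```

move_arm:
  series:
    - {"dx": -4,"dy": -0.3,"dz": 0,"turn": 0}
    - {"dx": -2,"dy": 0,"dz": 0,"turn": 0}
    - {"dx": 0,"dy": 0,"dz": 0,"turn": 0}
    - {"dx": 4,"dy": 0,"dz": 0,"turn": 0}
    - {"dx": 2,"dy": 0,"dz": 0,"turn": 0}

```text
time: 18.15
tcp_pos: [0.5243, -0.1792, 0.1482]
orientation: [-0.719, 1.411, 0.689]
contact_force: [-1.0, 0.5, -3.2]
grip_width: 0.0442
```

move_arm:
  series:
    - {"dx": 0,"dy": 0,"dz": 0,"turn": 0}
    - {"dx": -4,"dy": 0,"dz": 0,"turn": 0}
    - {"dx": 0,"dy": 0,"dz": 0,"turn": 0}
    - {"dx": 4,"dy": 0,"dz": 0,"turn": 0}
    - {"dx": 0,"dy": 0,"dz": 0,"turn": 0}

```text
time: 18.65
tcp_pos: [0.5237, -0.179, 0.1488]
orientation: [-0.719, 1.412, 0.69]
contact_force: [-2.1, 1.4, -3.0]
grip_width: 0.0443
```

Run:
```python
from h2 import *
plan([*PAD["yellow"],.13],BYAW,vmax=2.5)
```

```text
t 18.65 pos [ 0.5237 -0.179   0.1488] yaw 52.02 down [ 0.0438  0.0013 -0.999 ] w 0.0443 F [-2.1  1.4 -3. ] j [-0.29  0.14  0.6   1.83 -0.11  1.15  1.26]
{dx:1.85,dy:0.26,dz:-0.70,turn:0.004}
```

move_arm:
  series:
    - {"dx": 0,"dy": 0,"dz": 0,"turn": 0}
    - {"dx": 0,"dy": 0,"dz": 0,"turn": 0}
    - {"dx": -3,"dy": 0,"dz": 0,"turn": 0}
    - {"dx": -3,"dy": 0,"dz": 0,"turn": 0}
    - {"dx": 0,"dy": 0,"dz": 0,"turn": 0}

```text
time: 19.15
tcp_pos: [0.5218, -0.1801, 0.2162]
orientation: [-0.719, 1.41, 0.687]
contact_force: [0.1, -0.0, -1.4]
grip_width: 0.0442
```

move_arm:
  series:
    - {"dx": 0,"dy": 0,"dz": 0,"turn": 0}
    - {"dx": 0,"dy": 0,"dz": 0,"turn": 0}
    - {"dx": 0,"dy": 0,"dz": 0,"turn": 0}
    - {"dx": 0,"dy": 0,"dz": 0,"turn": 0}
    - {"dx": 0,"dy": 0,"dz": 0,"turn": 0}

```text
time: 19.65
tcp_pos: [0.5212, -0.18, 0.2156]
orientation: [-0.718, 1.411, 0.687]
contact_force: [0.4, 0.4, -2.0]
grip_width: 0.0442
```

Run:
```python
from h2 import *
plan([*PAD["yellow"],.13],BYAW,vmax=2.5)
```

```text
t 19.65 pos [ 0.5212 -0.18    0.2156] yaw 51.94 down [ 4.57e-02  7.00e-04 -9.99e-01] w 0.0442 F [ 0.4  0.4 -2. ] j [-0.3   0.08  0.6   1.75 -0.06  1.28  1.22]
{dx:2.13,dy:0.09,dz:-0.17,turn:0.001}
{dx:2.13,dy:0.09,dz:-0.17,turn:0.001}
{dx:2.13,dy:0.09,dz:-0.17,turn:0.001}
{dx:2.13,dy:0.09,dz:-0.17,turn:0.001}
```

move_arm:
  series:
    - {"dx": 1.5,"dy": 0,"dz": 0,"turn": 0}
    - {"dx": 1.5,"dy": 0,"dz": 0,"turn": 0}
    - {"dx": 1.5,"dy": 0,"dz": 0,"turn": 0}
    - {"dx": 1.5,"dy": 0,"dz": 0,"turn": 0}
    - {"dx": 1.0,"dy": 0,"dz": 0,"turn": 0}

```text
time: 20.15
tcp_pos: [0.5246, -0.1799, 0.1428]
orientation: [-0.719, 1.411, 0.687]
contact_force: [-0.4, 0.1, -2.1]
grip_width: 0.0448
```

move_arm:
  series:
    - {"dx": 0,"dy": 0,"dz": 0,"turn": 0}
    - {"dx": 0,"dy": 0,"dz": 0,"turn": 0}
    - {"dx": 0,"dy": 0,"dz": 0,"turn": 0}
    - {"dx": 0,"dy": 0,"dz": 0,"turn": 0}
    - {"dx": 0,"dy": 0,"dz": 0,"turn": 0}

```text
time: 20.65
tcp_pos: [0.5246, -0.18, 0.1431]
orientation: [-0.719, 1.412, 0.687]
contact_force: [0.5, 0.1, -2.3]
grip_width: 0.0444
```

Run:
```python
from h2 import *
plan([*PAD["yellow"],.13],BYAW,vmax=2.5)
```

```text
t 20.65 pos [ 0.5246 -0.18    0.1431] yaw 51.94 down [ 4.48e-02  2.00e-04 -9.99e-01] w 0.0444 F [ 0.5  0.1 -2.3] j [-0.28  0.15  0.6   1.84 -0.11  1.14  1.26]
{dx:1.28,dy:0.37,dz:-0.66,turn:0.002}
```

move_arm:
  series:
    - {"dx": -1.2,"dy": 0,"dz": 0,"turn": 0}
    - {"dx": -1.2,"dy": 0,"dz": 0,"turn": 0}
    - {"dx": -1.2,"dy": 0,"dz": 0,"turn": 0}
    - {"dx": -1.2,"dy": 0,"dz": 0,"turn": 0}
    - {"dx": 0,"dy": 0,"dz": 0,"turn": 0}

```text
time: 21.15
tcp_pos: [0.5232, -0.1805, 0.1976]
orientation: [-0.719, 1.409, 0.685]
contact_force: [0.5, 0.4, -2.7]
grip_width: 0.0444
```

move_arm:
  series:
    - {"dx": 4,"dy": 0,"dz": 0,"turn": 0}
    - {"dx": 2,"dy": 0,"dz": 0,"turn": 0}
    - {"dx": 0,"dy": 0,"dz": 0,"turn": 0}
    - {"dx": -4,"dy": 0,"dz": 0,"turn": 0}
    - {"dx": -2,"dy": 0,"dz": 0,"turn": 0}

```text
time: 21.65
tcp_pos: [0.5223, -0.1801, 0.1975]
orientation: [-0.719, 1.411, 0.686]
contact_force: [1.4, -1.2, -2.4]
grip_width: 0.0444
```

move_arm:
  series:
    - {"dx": 0,"dy": 0,"dz": 0,"turn": 0}
    - {"dx": 0,"dy": 0,"dz": 0,"turn": 0}
    - {"dx": 0,"dy": 0,"dz": 0,"turn": 0}
    - {"dx": 0,"dy": 0,"dz": 0,"turn": 0}
    - {"dx": 0,"dy": 0,"dz": 0,"turn": 0}

```text
time: 22.15
tcp_pos: [0.5229, -0.1804, 0.1991]
orientation: [-0.719, 1.408, 0.685]
contact_force: [0.1, 0.5, -1.0]
grip_width: 0.0443
```

Run:
```python
from h2 import *
plan([*PAD["yellow"],.13],BYAW,vmax=2.5)
```

```text
t 22.15 pos [ 0.5229 -0.1804  0.1991] yaw 51.92 down [ 0.0489 -0.     -0.9988] w 0.0443 F [ 0.1  0.5 -1. ] j [-0.3   0.1   0.61  1.77 -0.07  1.25  1.23]
{dx:2.29,dy:0.16,dz:-0.23,turn:0.001}
{dx:2.29,dy:0.16,dz:-0.23,turn:0.001}
{dx:2.29,dy:0.16,dz:-0.23,turn:0.001}
```

move_arm:
  series:
    - {"dx": 0,"dy": 2.4,"dz": -1.8,"turn": 0}
    - {"dx": 0,"dy": 0,"dz": 0,"turn": 0}
    - {"dx": 0,"dy": 0,"dz": 0,"turn": 0}
    - {"dx": 0,"dy": 0,"dz": 0,"turn": 0}
    - {"dx": 0,"dy": 0,"dz": 0,"turn": 0}

```text
time: 22.65
tcp_pos: [0.4915, -0.1793, 0.1952]
orientation: [-0.719, 1.412, 0.687]
contact_force: [0.7, 1.3, -2.1]
grip_width: 0.0444
```

Run:
```python
from h2 import *
plan([*PAD["yellow"],.13],BYAW,vmax=9)
```

```text
t 22.65 pos [ 0.4915 -0.1793  0.1952] yaw 51.94 down [ 4.48e-02 -4.00e-04 -9.99e-01] w 0.0444 F [ 0.7  1.3 -2.1] j [-0.31  0.03  0.6   1.84 -0.03  1.24  1.21]
{dx:6.63,dy:-2.09,dz:1.18,turn:0.002}
```

move_arm:
  series:
    - {"dx": 0,"dy": -2.4,"dz": 1.8,"turn": 0}
    - {"dx": 0,"dy": 0,"dz": 0,"turn": 0}
    - {"dx": 0,"dy": 0,"dz": 0,"turn": 0}
    - {"dx": 0,"dy": 0,"dz": 0,"turn": 0}
    - {"dx": 0,"dy": 0,"dz": 0,"turn": 0}

```text
time: 23.15
tcp_pos: [0.5228, -0.1799, 0.1958]
orientation: [-0.719, 1.414, 0.687]
contact_force: [-0.8, -0.2, -1.9]
grip_width: 0.0445
```

Run:
```python
from h2 import *
plan([*PAD["yellow"],.13],BYAW,vmax=9)
```

```text
t 23.15 pos [ 0.5228 -0.1799  0.1958] yaw 51.96 down [ 0.0432 -0.0012 -0.9991] w 0.0445 F [-0.8 -0.2 -1.9] j [-0.31  0.1   0.61  1.77 -0.08  1.24  1.23]
{dx:6.55,dy:0.41,dz:-0.69,turn:0.003}
```

move_arm:
  series:
    - {"dx": 0,"dy": 3.8,"dz": -2.9,"turn": 0}
    - {"dx": 0,"dy": 0,"dz": 0,"turn": 0}
    - {"dx": 0,"dy": 0,"dz": 0,"turn": 0}
    - {"dx": 0,"dy": 0,"dz": 0,"turn": 0}
    - {"dx": 0,"dy": 0,"dz": 0,"turn": 0}

```text
time: 23.65
tcp_pos: [0.4716, -0.1791, 0.1918]
orientation: [-0.718, 1.417, 0.689]
contact_force: [-1.0, 0.2, -2.6]
grip_width: 0.0444
```

Run:
```python
from h2 import *
plan([*PAD["yellow"],.13],BYAW,vmax=9)
```

```text
t 23.65 pos [ 0.4716 -0.1791  0.1918] yaw 51.93 down [ 3.950e-02 -5.000e-04 -9.992e-01] w 0.0444 F [-1.   0.2 -2.6] j [-0.32 -0.01  0.61  1.88 -0.    1.24  1.19]
{dx:6.36,dy:-3.70,dz:2.42,turn:0.002}
```

move_arm:
  series:
    - {"dx": 0,"dy": -1.9,"dz": 1.5,"turn": 0}
    - {"dx": 0,"dy": -1.9,"dz": 1.4,"turn": 0}
    - {"dx": 0,"dy": 0,"dz": 0,"turn": 0}
    - {"dx": 0,"dy": 0,"dz": 0,"turn": 0}
    - {"dx": 0,"dy": 0,"dz": 0,"turn": 0}

```text
time: 24.15
tcp_pos: [0.5225, -0.1803, 0.1942]
orientation: [-0.719, 1.417, 0.688]
contact_force: [-0.1, 1.3, -1.8]
grip_width: 0.0444
```

Run:
```python
from h2 import *
plan([*PAD["yellow"],.13],BYAW,vmax=9)
```

```text
t 24.15 pos [ 0.5225 -0.1803  0.1942] yaw 51.93 down [ 0.0401 -0.002  -0.9992] w 0.0444 F [-0.1  1.3 -1.8] j [-0.31  0.11  0.62  1.77 -0.08  1.24  1.23]
{dx:6.40,dy:0.38,dz:-0.62,turn:0.002}
```

move_arm:
  series:
    - {"dx": 0,"dy": 1.2,"dz": -0.9,"turn": 0}
    - {"dx": 0,"dy": 0,"dz": 0,"turn": 0}
    - {"dx": 0,"dy": 1.2,"dz": -0.9,"turn": 0}
    - {"dx": 0,"dy": 0,"dz": 0,"turn": 0}
    - {"dx": 0,"dy": 0,"dz": 0,"turn": 0}

```text
time: 24.65
tcp_pos: [0.4913, -0.1796, 0.1935]
orientation: [-0.718, 1.415, 0.688]
contact_force: [0.9, -0.3, -1.9]
grip_width: 0.0444
```

Run:
```python
from h2 import *
plan([*PAD["yellow"],.13],BYAW,vmax=9)
```

```text
t 24.65 pos [ 0.4913 -0.1796  0.1935] yaw 51.92 down [ 4.170e-02 -9.000e-04 -9.991e-01] w 0.0444 F [ 0.9 -0.3 -1.9] j [-0.33  0.03  0.62  1.84 -0.03  1.24  1.21]
{dx:6.45,dy:-2.11,dz:1.24,turn:0.002}
```

move_arm:
  series:
    - {"dx": 0,"dy": 0.8,"dz": -0.6,"turn": 0}
    - {"dx": 0,"dy": 0.8,"dz": -0.6,"turn": 0}
    - {"dx": 0,"dy": 0.8,"dz": -0.6,"turn": 0}
    - {"dx": 0,"dy": 0,"dz": 0,"turn": 0}
    - {"dx": 0,"dy": 0,"dz": 0,"turn": 0}

```text
time: 25.15
tcp_pos: [0.4593, -0.1789, 0.1923]
orientation: [-0.718, 1.414, 0.687]
contact_force: [-0.4, 0.0, -2.1]
grip_width: 0.0442
```

Run:
```python
from h2 import *
plan([*PAD["yellow"],.13],BYAW,vmax=9)
```

```text
t 25.15 pos [ 0.4593 -0.1789  0.1923] yaw 51.92 down [ 4.240e-02 -8.000e-04 -9.991e-01] w 0.0442 F [-0.4  0.  -2.1] j [-0.33 -0.05  0.61  1.9   0.02  1.24  1.18]
{dx:6.47,dy:-4.67,dz:3.16,turn:0.002}
```

move_arm:
  series:
    - {"dx": 0,"dy": -3.9,"dz": 3.0,"turn": 0}
    - {"dx": 0,"dy": 0,"dz": 0,"turn": 0}
    - {"dx": 0,"dy": 0,"dz": 0,"turn": 0}
    - {"dx": 0,"dy": 0,"dz": 0,"turn": 0}
    - {"dx": 0,"dy": 0,"dz": 0,"turn": 0}

```text
time: 25.65
tcp_pos: [0.5088, -0.1783, 0.1917]
orientation: [-0.718, 1.419, 0.691]
contact_force: [-0.4, 0.2, -2.2]
grip_width: 0.0445
```

Run:
```python
from h2 import *
plan([*PAD["yellow"],.13],BYAW,vmax=9)
```

```text
t 25.65 pos [ 0.5088 -0.1783  0.1917] yaw 51.99 down [ 3.750e-02 -8.000e-04 -9.993e-01] w 0.0445 F [-0.4  0.2 -2.2] j [-0.33  0.08  0.63  1.8  -0.06  1.24  1.22]
{dx:6.20,dy:-0.84,dz:0.08,turn:0.003}
```

move_arm:
  series:
    - {"dx": 0,"dy": 3.8,"dz": -3.0,"turn": 0}
    - {"dx": 0,"dy": 0,"dz": 0,"turn": 0}
    - {"dx": 0,"dy": 0,"dz": 0,"turn": 0}
    - {"dx": 0,"dy": -3.8,"dz": 3.0,"turn": 0}
    - {"dx": 0,"dy": 0,"dz": 0,"turn": 0}

```text
time: 26.15
tcp_pos: [0.5049, -0.1769, 0.1897]
orientation: [-0.714, 1.419, 0.695]
contact_force: [-0.5, 0.3, -2.3]
grip_width: 0.0447
```

move_arm:
  series:
    - {"dx": 0,"dy": 0,"dz": 0,"turn": 0}
    - {"dx": 0,"dy": 3.8,"dz": -3.0,"turn": 0}
    - {"dx": 0,"dy": 0,"dz": 0,"turn": 0}
    - {"dx": 0,"dy": 0,"dz": 0,"turn": 0}
    - {"dx": 0,"dy": -3.8,"dz": 3.0,"turn": 0}

```text
time: 26.65
tcp_pos: [0.4987, -0.1786, 0.1886]
orientation: [-0.708, 1.423, 0.695]
contact_force: [-0.0, -0.7, -0.6]
grip_width: 0.0445
```

move_arm:
  series:
    - {"dx": 0,"dy": 0,"dz": 0,"turn": 0}
    - {"dx": 0,"dy": 0,"dz": 0,"turn": 0}
    - {"dx": 0,"dy": 3.8,"dz": -3.0,"turn": 0}
    - {"dx": 0,"dy": 0,"dz": 0,"turn": 0}
    - {"dx": 0,"dy": 0,"dz": 0,"turn": 0}

```text
time: 27.15
tcp_pos: [0.454, -0.1769, 0.1844]
orientation: [-0.715, 1.428, 0.697]
contact_force: [1.4, 0.0, -1.8]
grip_width: 0.0443
```

move_arm:
  series:
    - {"dx": 0,"dy": -3.8,"dz": 3.0,"turn": 0}
    - {"dx": 0,"dy": 0,"dz": 0,"turn": 0}
    - {"dx": 0,"dy": 0,"dz": 0,"turn": 0}
    - {"dx": 0,"dy": 0,"dz": 0,"turn": 0}
    - {"dx": 0,"dy": 0,"dz": 0,"turn": 0}

```text
time: 27.65
tcp_pos: [0.5043, -0.1764, 0.1861]
orientation: [-0.715, 1.426, 0.697]
contact_force: [-0.1, -0.3, -1.8]
grip_width: 0.0444
```

Run:
```python
from h2 import *
plan([*PAD["yellow"],.13],BYAW,vmax=9)
```

```text
t 27.65 pos [ 0.5043 -0.1764  0.1861] yaw 52.04 down [ 0.0278  0.0018 -0.9996] w 0.0444 F [-0.1 -0.3 -1.8] j [-0.38  0.08  0.68  1.82 -0.06  1.24  1.23]
{dx:5.65,dy:-1.38,dz:0.24,turn:0.004}
```

move_arm:
  series:
    - {"dx": 0,"dy": 3.8,"dz": -3.0,"turn": 0}
    - {"dx": 0,"dy": 0,"dz": 0,"turn": 0}
    - {"dx": 0,"dy": 0,"dz": 0,"turn": 0}
    - {"dx": 0,"dy": -3.8,"dz": 3.0,"turn": 0}
    - {"dx": 0,"dy": 0,"dz": 0,"turn": 0}

```text
time: 28.15
tcp_pos: [0.5013, -0.175, 0.1849]
orientation: [-0.711, 1.425, 0.701]
contact_force: [-0.3, 0.1, -2.9]
grip_width: 0.0444
```

move_arm:
  series:
    - {"dx": 0,"dy": 0,"dz": 0,"turn": 0}
    - {"dx": 0,"dy": 3.8,"dz": -3.0,"turn": 0}
    - {"dx": 0,"dy": 0,"dz": 0,"turn": 0}
    - {"dx": 0,"dy": 0,"dz": 0,"turn": 0}
    - {"dx": 0,"dy": -3.8,"dz": 3.0,"turn": 0}

```text
time: 28.65
tcp_pos: [0.4956, -0.1766, 0.1839]
orientation: [-0.705, 1.428, 0.701]
contact_force: [0.4, -0.7, -0.3]
grip_width: 0.0443
```

move_arm:
  series:
    - {"dx": 0,"dy": 0,"dz": 0,"turn": 0}
    - {"dx": 0,"dy": 0,"dz": 0,"turn": 0}
    - {"dx": 0,"dy": 3.8,"dz": -3.0,"turn": 0}
    - {"dx": 0,"dy": 0,"dz": 0,"turn": 0}
    - {"dx": 0,"dy": 0,"dz": 0,"turn": 0}

```text
time: 29.15
tcp_pos: [0.4506, -0.175, 0.1796]
orientation: [-0.712, 1.435, 0.704]
contact_force: [1.6, -0.1, -1.5]
grip_width: 0.0445
```

move_arm:
  series:
    - {"dx": 0,"dy": -3.9,"dz": 3.0,"turn": 0}
    - {"dx": 0,"dy": -1.2,"dz": 0.2,"turn": 0}
    - {"dx": 0,"dy": 0,"dz": 0,"turn": 0}
    - {"dx": 0,"dy": 0,"dz": 0,"turn": 0}
    - {"dx": 0,"dy": 0,"dz": 0,"turn": 0}

```text
time: 29.65
tcp_pos: [0.5115, -0.1811, 0.1829]
orientation: [-0.71, 1.429, 0.703]
contact_force: [-0.1, -0.4, -1.1]
grip_width: 0.0445
```

Run:
```python
from h2 import *
plan([*PAD["yellow"],.13],BYAW,vmax=2)
```

```text
t 29.65 pos [ 0.5115 -0.1811  0.1829] yaw 52.07 down [ 0.0223  0.0062 -0.9997] w 0.0445 F [-0.1 -0.4 -1.1] j [-0.42  0.12  0.75  1.8  -0.1   1.24  1.26]
{dx:1.77,dy:-0.19,dz:0.06,turn:0.002}
{dx:1.77,dy:-0.19,dz:0.06,turn:0.002}
{dx:1.77,dy:-0.19,dz:0.06,turn:0.002}
```

move_arm:
  series:
    - {"dx": 1.0,"dy": -0.4,"dz": 0.1,"turn": 0.003}
    - {"dx": 1.8,"dy": -0.1,"dz": 0,"turn": 0}
    - {"dx": 1.8,"dy": 0,"dz": 0,"turn": 0}
    - {"dx": 1.8,"dy": 0,"dz": 0,"turn": 0}
    - {"dx": 1.8,"dy": 0,"dz": 0,"turn": 0}

```text
time: 30.15
tcp_pos: [0.5192, -0.1827, 0.0997]
orientation: [-0.707, 1.422, 0.699]
contact_force: [1.6, 1.2, -2.6]
grip_width: 0.0445
```

Run:
```python
from h2 import *
plan([*PAD["yellow"],.0285],BYAW,vmax=1.5)
```

```text
t 30.15 pos [ 0.5192 -0.1827  0.0997] yaw 51.86 down [ 0.0299  0.0087 -0.9995] w 0.0445 F [ 1.6  1.2 -2.6] j [-0.38  0.22  0.73  1.89 -0.19  1.07  1.34]
{dx:1.42,dy:0.04,dz:-0.05,turn:0.000}
{dx:1.42,dy:0.04,dz:-0.05,turn:0.000}
{dx:1.42,dy:0.04,dz:-0.05,turn:0.000}
{dx:1.42,dy:0.04,dz:-0.05,turn:0.000}
{dx:1.42,dy:0.04,dz:-0.05,turn:0.000}
```

move_arm:
  series:
    - {"dx": 1.2,"dy": 0.05,"dz": 0,"turn": 0}
    - {"dx": 1.2,"dy": 0,"dz": -0.1,"turn": 0}
    - {"dx": 1.1,"dy": 0,"dz": -0.1,"turn": 0}
    - {"dx": 0.5,"dy": 0,"dz": 0,"turn": 0}
    - {"dx": 0,"dy": 0,"dz": 0,"turn": 0}

```text
time: 30.65
tcp_pos: [0.5167, -0.1831, 0.0545]
orientation: [-0.705, 1.424, 0.7]
contact_force: [-0.5, -0.8, -1.9]
grip_width: 0.0443
```

Run:
```python
from h2 import *
plan([*PAD["yellow"],.0285],BYAW,vmax=1.5)
```

```text
t 30.65 pos [ 0.5167 -0.1831  0.0545] yaw 51.83 down [ 0.0271  0.0097 -0.9996] w 0.0443 F [-0.5 -0.8 -1.9] j [-0.35  0.28  0.72  1.93 -0.24  0.99  1.38]
{dx:1.30,dy:-0.03,dz:0.02,turn:0.000}
{dx:1.30,dy:-0.03,dz:0.02,turn:0.000}
```

move_arm:
  series:
    - {"dx": 1.1,"dy": 0,"dz": 0,"turn": 0}
    - {"dx": 0.8,"dy": 0,"dz": 0,"turn": 0}
    - {"dx": 0.2,"dy": 0,"dz": 0,"turn": 0}
    - {"dx": 0,"dy": 0,"dz": 0,"turn": 0}
    - {"dx": 0,"dy": 0,"dz": 0,"turn": 0}

```text
time: 31.15
tcp_pos: [0.5185, -0.1831, 0.0328]
orientation: [-0.706, 1.422, 0.7]
contact_force: [0.3, -0.1, -1.9]
grip_width: 0.0445
```

Run:
```python
from h2 import *
plan([*PAD["yellow"],.0265],BYAW,vmax=1.5)
```

```text
t 31.15 pos [ 0.5185 -0.1831  0.0328] yaw 51.84 down [ 0.0291  0.0094 -0.9995] w 0.0445 F [ 0.3 -0.1 -1.9] j [-0.33  0.32  0.7   1.95 -0.27  0.94  1.41]
{dx:0.63,dy:0.05,dz:-0.02,turn:0.001}
```

move_arm:
  series:
    - {"dx": 0.2,"dy": 0.03,"dz": -0.02,"turn": 0}
    - {"dx": 0.15,"dy": 0,"dz": 0,"turn": 0}
    - {"dx": 0.1,"dy": 0,"dz": 0,"turn": 0}
    - {"dx": 0.05,"dy": 0,"dz": 0,"turn": 0}
    - {"dx": 0,"dy": 0,"dz": 0,"turn": 0}

```text
time: 31.65
tcp_pos: [0.5189, -0.1831, 0.0282]
orientation: [-0.707, 1.421, 0.699]
contact_force: [0.3, 0.2, -2.1]
grip_width: 0.0444
```

move_arm:
  series:
    - {"dx": 0.06,"dy": 0,"dz": 0,"turn": 0}
    - {"dx": 0,"dy": 0,"dz": 0,"turn": 0}
    - {"dx": 0.06,"dy": 0,"dz": 0,"turn": 0}
    - {"dx": 0,"dy": 0,"dz": 0,"turn": 0}
    - {"dx": 0,"dy": 0,"dz": 0,"turn": 0}

```text
time: 32.15
tcp_pos: [0.5191, -0.1831, 0.027]
orientation: [-0.707, 1.421, 0.699]
contact_force: [-0.6, -0.6, -2.2]
grip_width: 0.0442
```

move_arm:
  series:
    - {"dx": 0.04,"dy": 0.07,"dz": -0.05,"turn": 0}
    - {"dx": 0.04,"dy": 0,"dz": 0,"turn": 0}
    - {"dx": 0,"dy": 0,"dz": 0,"turn": 0}
    - {"dx": 0,"dy": 0,"dz": 0,"turn": 0}
    - {"dx": 0,"dy": 0,"dz": 0,"turn": 0}

```text
time: 32.65
tcp_pos: [0.5182, -0.1832, 0.0263]
orientation: [-0.707, 1.421, 0.699]
contact_force: [0.3, -0.3, -1.5]
grip_width: 0.0442
```

move_arm:
  series:
    - {"dx": 0.05,"dy": 0,"dz": 0,"turn": 0}
    - {"dx": 0,"dy": 0,"dz": 0,"turn": 0}
    - {"dx": 0,"dy": 0,"dz": 0,"turn": 0}
    - {"dx": 0,"dy": 0,"dz": 0,"turn": 0}
    - {"dx": 0,"dy": 0,"dz": 0,"turn": 0}

```text
time: 33.15
tcp_pos: [0.5184, -0.1833, 0.0261]
orientation: [-0.707, 1.42, 0.698]
contact_force: [-1.2, 1.3, 0.6]
grip_width: 0.0447
```

move_arm:
  series:
    - {"dx": 0.06,"dy": 0,"dz": 0,"turn": 0}
    - {"dx": 0.03,"dy": 0,"dz": 0,"turn": 0}
    - {"dx": 0,"dy": 0,"dz": 0,"turn": 0}
    - {"dx": 0,"dy": 0,"dz": 0,"turn": 0}
    - {"dx": 0,"dy": 0,"dz": 0,"turn": 0}

```text
time: 33.65
tcp_pos: [0.5188, -0.1836, 0.026]
orientation: [-0.707, 1.42, 0.698]
contact_force: [-1.5, 0.3, 3.1]
grip_width: 0.0444
```

move_arm:
  series:
    - {"dx": 0,"dy": 0,"dz": 0,"turn": 0}
    - {"dx": 0,"dy": 0,"dz": 0,"turn": 0}
    - {"dx": 0,"dy": 0,"dz": 0,"turn": 0}
    - {"dx": 0,"dy": 0,"dz": 0,"turn": 0}
    - {"dx": 0,"dy": 0,"dz": 0,"turn": 0}
  gripper: 0.5

```text
time: 34.15
tcp_pos: [0.5193, -0.1835, 0.0257]
orientation: [-0.708, 1.419, 0.698]
contact_force: [-0.9, 0.7, -0.7]
grip_width: 0.0639
```

move_arm:
  series:
    - {"dx": -1,"dy": 0,"dz": 0,"turn": 0}
    - {"dx": -2,"dy": 0,"dz": 0,"turn": 0}
    - {"dx": -3,"dy": 0,"dz": 0,"turn": 0}
    - {"dx": -3,"dy": 0,"dz": 0,"turn": 0}
    - {"dx": -3,"dy": 0,"dz": 0,"turn": 0}

```text
time: 34.65
tcp_pos: [0.5122, -0.1845, 0.148]
orientation: [-0.705, 1.426, 0.7]
contact_force: [1.2, 0.4, 0.8]
grip_width: 0.0638
```

Run:
```python
from h2 import *
plan([*RACK["white"],.16],RYAW,vmax=5,wmax=8.5)
```

```text
t 34.65 pos [ 0.5122 -0.1845  0.148 ] yaw 51.77 down [ 0.0253  0.0086 -0.9996] w 0.0638 F [1.2 0.4 0.8] j [-0.4   0.15  0.75  1.84 -0.13  1.17  1.3 ]
{dx:-0.09,dy:2.37,dz:4.36,turn:0.137}
{dx:-0.09,dy:2.94,dz:4.00,turn:0.137}
{dx:-0.09,dy:3.46,dz:3.56,turn:0.137}
{dx:-0.09,dy:3.91,dz:3.05,turn:0.137}
{dx:-0.09,dy:4.29,dz:2.49,turn:0.137}
{dx:-0.09,dy:4.59,dz:1.88,turn:0.137}
{dx:-0.09,dy:4.81,dz:1.23,turn:0.137}
{dx:-0.09,dy:4.93,dz:0.57,turn:0.137}
```

move_arm:
  series:
    - {"dx": -0.1,"dy": 2.3,"dz": 4.2,"turn": 0.13}
    - {"dx": 0,"dy": 0,"dz": 0,"turn": 0}
    - {"dx": 0,"dy": 2.9,"dz": 3.9,"turn": 0.13}
    - {"dx": 0,"dy": 0,"dz": 0,"turn": 0}
    - {"dx": 0,"dy": 3.4,"dz": 3.5,"turn": 0.13}

```text
time: 35.15
tcp_pos: [0.5356, -0.0636, 0.1598]
orientation: [-0.406, 1.493, 0.402]
contact_force: [1.6, 0.0, 0.7]
grip_width: 0.0641
```

move_arm:
  series:
    - {"dx": 0,"dy": 0,"dz": 0,"turn": 0}
    - {"dx": 0,"dy": 3.9,"dz": 3.0,"turn": 0.13}
    - {"dx": 0,"dy": 0,"dz": 0,"turn": 0}
    - {"dx": 0,"dy": 4.2,"dz": 2.5,"turn": 0.13}
    - {"dx": 0,"dy": 0,"dz": 0,"turn": 0}

```text
time: 35.65
tcp_pos: [0.5491, 0.0324, 0.163]
orientation: [-0.196, 1.521, 0.206]
contact_force: [0.4, 1.1, -0.3]
grip_width: 0.0638
```

Run:
```python
from h2 import *
check()
plan([*RACK["white"],.16],RYAW,vmax=5,wmax=8.5)
```

```text
top pad 557 px [382. 186.] z 0.0072 ctr [ 598.9 -248.1] size [61.5 47. ] 51.9
top pad 540 px [369. 204.] z 0.0072 ctr [ 558.9 -216.2] size [61.9 45.3] 52.6
top top 506 px [543. 202.] z 0.0608 ctr [ 547.6 -566. ] size [78.4 37.1] 60.4
top top 403 px [360. 221.] z 0.0654 ctr [ 516.9 -183.9] size [44.6 36.4] 50.7
top top 434 px [345. 242.] z 0.0656 ctr [ 475.3 -152.3] size [46.5 36.2] 51.5
scene pad 603 px [173. 202.] z 0.0069 ctr [ 558.8 -216.5] size [63.3 43.8] 52.0
scene pad 636 px [146. 213.] z 0.0069 ctr [ 599.6 -248.9] size [62.6 43.8] 50.9
scene top 742 px [ 16. 117.] z 0.061 ctr [ 530.  -601.5] size [160.6  36.5] 61.3
scene top 455 px [223. 161.] z 0.0651 ctr [ 479.3 -151.3] size [47.4 36.6] 52.0
scene top 462 px [195. 172.] z 0.0651 ctr [ 520.9 -183.7] size [47.3 36. ] 51.6
t 35.75 pos [0.5489 0.0259 0.1633] yaw 14.82 down [ 0.0397  0.0085 -0.9992] w 0.064 F [ 0.8 -0.7 -0.4] j [-0.72  0.13  0.66  1.82 -0.09  1.18  0.22]
{dx:0.15,dy:4.18,dz:1.88,turn:0.113}
{dx:0.15,dy:4.37,dz:1.40,turn:0.113}
{dx:0.15,dy:4.50,dz:0.90,turn:0.113}
{dx:0.15,dy:4.57,dz:0.39,turn:0.113}
```

move_arm:
  series:
    - {"dx": 0,"dy": 4.3,"dz": 1.9,"turn": 0}
    - {"dx": 0,"dy": 4.3,"dz": 1.9,"turn": 0}
    - {"dx": 0,"dy": 4.3,"dz": 1.9,"turn": 0}
    - {"dx": 0,"dy": 3.3,"dz": 1.5,"turn": 0}
    - {"dx": 0,"dy": 0,"dz": 0,"turn": 0}

```text
time: 36.25
tcp_pos: [0.5785, 0.2011, 0.1675]
orientation: [-0.199, 1.519, 0.205]
contact_force: [-0.2, -0.4, -0.7]
grip_width: 0.0642
```

Run:
```python
from h2 import *
plan([*RACK["white"],.16],RYAW,vmax=5,wmax=8.5)
```

```text
t 36.25 pos [0.5785 0.2011 0.1675] yaw 14.84 down [ 0.0408  0.0094 -0.9991] w 0.0642 F [-0.2 -0.4 -0.7] j [-0.87  0.26  0.55  1.67 -0.14  1.21 -0.03]
{dx:0.19,dy:0.13,dz:0.04,turn:0.113}
{dx:0.19,dy:0.14,dz:0.03,turn:0.113}
{dx:0.19,dy:0.14,dz:0.01,turn:0.113}
{dx:0.19,dy:0.14,dz:-0.01,turn:0.113}
```

move_arm:
  series:
    - {"dx": 0,"dy": 0,"dz": 0,"turn": 0.11}
    - {"dx": 0,"dy": 0,"dz": 0,"turn": 0.11}
    - {"dx": 0,"dy": 0,"dz": 0,"turn": 0.11}
    - {"dx": 0,"dy": 0,"dz": 0,"turn": 0.11}
    - {"dx": 0,"dy": 0,"dz": 0,"turn": 0}

```text
time: 36.75
tcp_pos: [0.5789, 0.1956, 0.1678]
orientation: [0.158, 1.526, -0.142]
contact_force: [-0.6, -0.2, 0.2]
grip_width: 0.0636
```

Run:
```python
from h2 import *
plan([*RACK["white"],.16],RYAW,vmax=5,wmax=8.5)
```

```text
t 36.75 pos [0.5789 0.1956 0.1678] yaw -11.02 down [ 0.0398  0.0068 -0.9992] w 0.0636 F [-0.6 -0.2  0.2] j [-0.92  0.27  0.62  1.67 -0.16  1.21 -0.46]
{dx:0.79,dy:1.09,dz:-0.23,turn:-0.000}
```

move_arm:
  series:
    - {"dx": 0,"dy": -0.9,"dz": -4.8,"turn": 0}
    - {"dx": 0,"dy": 0,"dz": 0,"turn": 0}
    - {"dx": 0,"dy": 0,"dz": 0,"turn": 0}
    - {"dx": 0,"dy": 0.9,"dz": 4.8,"turn": 0}
    - {"dx": 0,"dy": 0,"dz": 0,"turn": 0}

```text
time: 37.25
tcp_pos: [0.5749, 0.1905, 0.1623]
orientation: [0.141, 1.537, -0.135]
contact_force: [-0.8, -0.4, 0.1]
grip_width: 0.0644
```

move_arm:
  series:
    - {"dx": 0,"dy": 0,"dz": 0,"turn": 0}
    - {"dx": 0,"dy": -0.9,"dz": -4.8,"turn": 0}
    - {"dx": 0,"dy": 0,"dz": 0,"turn": 0}
    - {"dx": 0,"dy": 0,"dz": 0,"turn": 0}
    - {"dx": 0,"dy": 0.9,"dz": 4.8,"turn": 0}

```text
time: 37.75
tcp_pos: [0.5697, 0.1879, 0.159]
orientation: [0.134, 1.546, -0.133]
contact_force: [0.7, 1.2, 1.7]
grip_width: 0.0636
```

move_arm:
  series:
    - {"dx": 0,"dy": 0,"dz": 0,"turn": 0}
    - {"dx": 0,"dy": 0,"dz": 0,"turn": 0}
    - {"dx": 0,"dy": -0.9,"dz": -4.8,"turn": 0}
    - {"dx": 0,"dy": 0,"dz": 0,"turn": 0}
    - {"dx": 0,"dy": 0,"dz": 0,"turn": 0}

```text
time: 38.25
tcp_pos: [0.5245, 0.185, 0.1553]
orientation: [0.128, 1.544, -0.138]
contact_force: [-0.1, -0.2, 0.6]
grip_width: 0.0641
```

move_arm:
  series:
    - {"dx": 0,"dy": 0.9,"dz": 4.8,"turn": 0}
    - {"dx": 0,"dy": 0,"dz": 0,"turn": 0}
    - {"dx": 0,"dy": 0,"dz": 0,"turn": 0}
    - {"dx": 0,"dy": 0,"dz": 0,"turn": 0}
    - {"dx": 0,"dy": 0,"dz": 0,"turn": 0}

```text
time: 38.75
tcp_pos: [0.575, 0.1863, 0.1576]
orientation: [0.128, 1.544, -0.134]
contact_force: [-0.1, -0.3, 0.9]
grip_width: 0.0643
```

Run:
```python
from h2 import *
plan([*RACK["white"],.16],RYAW,vmax=5,wmax=8.5)
```

```text
t 38.75 pos [0.575  0.1863 0.1576] yaw -9.58 down [ 0.0224 -0.0053 -0.9997] w 0.0643 F [-0.1 -0.3  0.9] j [-0.95  0.29  0.67  1.68 -0.18  1.22 -0.41]
{dx:-0.24,dy:2.08,dz:0.06,turn:0.025}
```

move_arm:
  series:
    - {"dx": 0,"dy": 1.0,"dz": -4.8,"turn": 0}
    - {"dx": 0,"dy": 0,"dz": 0,"turn": 0}
    - {"dx": 0,"dy": 0,"dz": 0,"turn": 0}
    - {"dx": 0,"dy": 1.4,"dz": 4.8,"turn": 0}
    - {"dx": 0,"dy": 0,"dz": 0,"turn": 0}
  gripper: 0.6

```text
time: 39.25
tcp_pos: [0.5753, 0.2113, 0.1565]
orientation: [0.128, 1.549, -0.129]
contact_force: [0.1, 0.2, -0.3]
grip_width: 0.0683
```

move_arm:
  series:
    - {"dx": 0,"dy": 0,"dz": 0,"turn": 0}
    - {"dx": 0,"dy": 0,"dz": -4.8,"turn": 0}
    - {"dx": 0,"dy": 0,"dz": 0,"turn": 0}
    - {"dx": 0,"dy": 0,"dz": 0,"turn": 0}
    - {"dx": 0,"dy": 0.9,"dz": 4.8,"turn": 0}

```text
time: 39.75
tcp_pos: [0.5714, 0.2192, 0.1552]
orientation: [0.128, 1.555, -0.129]
contact_force: [1.5, 2.0, 0.9]
grip_width: 0.0682
```

move_arm:
  series:
    - {"dx": 0,"dy": 0,"dz": 0,"turn": 0}
    - {"dx": 0,"dy": 0,"dz": 0,"turn": 0.02}
    - {"dx": 0,"dy": 0,"dz": 0,"turn": 0}
    - {"dx": 0,"dy": 0,"dz": 0,"turn": 0}
    - {"dx": 0,"dy": 0,"dz": 0,"turn": 0}

```text
time: 40.25
tcp_pos: [0.5768, 0.2179, 0.1564]
orientation: [0.147, 1.548, -0.148]
contact_force: [0.0, -0.2, -0.5]
grip_width: 0.0686
```

Run:
```python
from h2 import *
plan([*RACK["white"],.16],RYAW,vmax=5,wmax=8.5)
```

```text
t 40.25 pos [0.5768 0.2179 0.1564] yaw -10.78 down [ 0.0172 -0.0018 -0.9999] w 0.0686 F [ 0.  -0.2 -0.5] j [-0.99  0.32  0.68  1.65 -0.21  1.23 -0.45]
{dx:-0.36,dy:-1.05,dz:0.43,turn:0.004}
```

Tilt is under 1° now. Descending on white.

move_arm:
  series:
    - {"dx": 0,"dy": -1.05,"dz": 0.4,"turn": 0.004}
    - {"dx": 0,"dy": 0,"dz": 0,"turn": 0}
    - {"dx": 1.5,"dy": 0,"dz": 0,"turn": 0}
    - {"dx": 1.7,"dy": 0,"dz": 0,"turn": 0}
    - {"dx": 1.0,"dy": 0,"dz": 0,"turn": 0}

```text
time: 40.75
tcp_pos: [0.5802, 0.2061, 0.1147]
orientation: [0.154, 1.545, -0.147]
contact_force: [-0.0, 0.2, -0.2]
grip_width: 0.0684
```

Run:
```python
from h2 import *
plan([*RACK["white"],.042],RYAW,vmax=2)
```

```text
t 40.75 pos [0.5802 0.2061 0.1147] yaw -11.03 down [ 0.021   0.0024 -0.9998] w 0.0684 F [-0.   0.2 -0.2] j [-0.96  0.35  0.67  1.71 -0.24  1.14 -0.41]
{dx:1.82,dy:-0.00,dz:-0.07,turn:-0.000}
{dx:1.82,dy:-0.00,dz:-0.07,turn:-0.000}
{dx:1.82,dy:-0.00,dz:-0.07,turn:-0.000}
{dx:1.82,dy:-0.00,dz:-0.07,turn:-0.000}
```

move_arm:
  series:
    - {"dx": 1.5,"dy": 0,"dz": -0.1,"turn": 0}
    - {"dx": 1.6,"dy": 0,"dz": 0,"turn": 0}
    - {"dx": 1.6,"dy": 0,"dz": 0,"turn": 0}
    - {"dx": 1.0,"dy": 0,"dz": 0,"turn": 0}
    - {"dx": 0,"dy": 0,"dz": 0,"turn": 0}

```text
time: 41.25
tcp_pos: [0.578, 0.2058, 0.0507]
orientation: [0.152, 1.549, -0.149]
contact_force: [-0.7, -0.5, -0.6]
grip_width: 0.0685
```

Run:
```python
from h2 import *
plan([*RACK["white"],.0415],RYAW,vmax=2)
```

```text
t 41.25 pos [0.578  0.2058 0.0507] yaw -11.01 down [ 0.0166  0.     -0.9999] w 0.0685 F [-0.7 -0.5 -0.6] j [-0.93  0.42  0.65  1.77 -0.29  1.03 -0.38]
{dx:0.92,dy:0.11,dz:0.06,turn:-0.000}
```

move_arm:
  series:
    - {"dx": 0.85,"dy": 0.1,"dz": 0,"turn": 0}
    - {"dx": 0,"dy": 0,"dz": 0,"turn": 0}
    - {"dx": 0,"dy": 0,"dz": 0,"turn": 0}
    - {"dx": 0,"dy": 0,"dz": 0,"turn": 0}
    - {"dx": 0,"dy": 0,"dz": 0,"turn": 0}

```text
time: 41.75
tcp_pos: [0.5796, 0.2074, 0.0433]
orientation: [0.153, 1.547, -0.148]
contact_force: [0.2, -0.6, 0.4]
grip_width: 0.068
```

Run:
```python
from h2 import *
plan([*RACK["white"],.0415],RYAW,vmax=2)
```

```text
t 41.75 pos [0.5796 0.2074 0.0433] yaw -11.01 down [ 0.0188  0.0012 -0.9998] w 0.068 F [ 0.2 -0.6  0.4] j [-0.93  0.43  0.64  1.77 -0.29  1.02 -0.37]
{dx:0.18,dy:-0.07,dz:-0.05,turn:-0.000}
```

move_arm:
  series:
    - {"dx": 0.15,"dy": -0.07,"dz": -0.05,"turn": 0}
    - {"dx": 0,"dy": 0,"dz": 0,"turn": 0}
    - {"dx": 0,"dy": 0,"dz": 0,"turn": 0}
    - {"dx": 0,"dy": 0,"dz": 0,"turn": 0}
    - {"dx": 0,"dy": 0,"dz": 0,"turn": 0}

```text
time: 42.25
tcp_pos: [0.5794, 0.207, 0.0425]
orientation: [0.153, 1.546, -0.147]
contact_force: [0.0, 0.7, 0.6]
grip_width: 0.0685
```

move_arm:
  series:
    - {"dx": 0,"dy": 0,"dz": 0,"turn": 0}
    - {"dx": 0,"dy": 0,"dz": 0,"turn": 0}
    - {"dx": 0,"dy": 0,"dz": 0,"turn": 0}
    - {"dx": 0,"dy": 0,"dz": 0,"turn": 0}
    - {"dx": 0,"dy": 0,"dz": 0,"turn": 0}
  gripper: -1

```text
time: 42.75
tcp_pos: [0.5796, 0.2069, 0.0429]
orientation: [0.154, 1.546, -0.147]
contact_force: [0.4, -0.1, 0.6]
grip_width: 0.0447
```

move_arm:
  series:
    - {"dx": -0.3,"dy": 0,"dz": 0,"turn": 0}
    - {"dx": -1.0,"dy": 0,"dz": 0,"turn": 0}
    - {"dx": -2,"dy": 0,"dz": 0,"turn": 0}
    - {"dx": -3,"dy": 0,"dz": 0,"turn": 0}
    - {"dx": -3,"dy": 0,"dz": 0,"turn": 0}

```text
time: 43.25
tcp_pos: [0.5743, 0.2053, 0.1354]
orientation: [0.149, 1.553, -0.153]
contact_force: [0.9, 0.1, -2.4]
grip_width: 0.0445
```

Run:
```python
from h2 import *
y=yaw(R.from_rotvec(ctrl.get_obs()["orientation"]))
plan([*PAD["white"],.15],y,vmax=4.5)
```

```text
t 43.25 pos [0.5743 0.2053 0.1354] yaw -11.03 down [ 0.0122 -0.0032 -0.9999] w 0.0445 F [ 0.9  0.1 -2.4] j [-0.97  0.33  0.68  1.69 -0.22  1.19 -0.43]
{dx:-0.13,dy:-4.16,dz:0.66,turn:-0.000}
{dx:-0.13,dy:-4.16,dz:0.66,turn:-0.000}
{dx:-0.13,dy:-4.16,dz:0.66,turn:-0.000}
{dx:-0.13,dy:-4.16,dz:0.66,turn:-0.000}
{dx:-0.13,dy:-4.16,dz:0.66,turn:-0.000}
{dx:-0.13,dy:-4.16,dz:0.66,turn:-0.000}
{dx:-0.13,dy:-4.16,dz:0.66,turn:-0.000}
{dx:-0.13,dy:-4.16,dz:0.66,turn:-0.000}
{dx:-0.13,dy:-4.16,dz:0.66,turn:-0.000}
{dx:-0.13,dy:-4.16,dz:0.66,turn:-0.000}
```

move_arm:
  series:
    - {"dx": -0.2,"dy": -3,"dz": 0.5,"turn": 0}
    - {"dx": -0.2,"dy": -4.1,"dz": 0.7,"turn": 0}
    - {"dx": -0.2,"dy": -4.1,"dz": 0.7,"turn": 0}
    - {"dx": -0.2,"dy": -4.1,"dz": 0.7,"turn": 0}
    - {"dx": -0.2,"dy": -4.1,"dz": 0.7,"turn": 0}

```text
time: 43.75
tcp_pos: [0.5725, 0.0115, 0.1535]
orientation: [0.145, 1.546, -0.136]
contact_force: [0.8, -0.1, -1.9]
grip_width: 0.0446
```

move_arm:
  series:
    - {"dx": -0.1,"dy": -4.1,"dz": 0.7,"turn": 0}
    - {"dx": -0.1,"dy": -4.1,"dz": 0.7,"turn": 0}
    - {"dx": 0,"dy": -4.1,"dz": 0.7,"turn": 0}
    - {"dx": 0,"dy": -3.0,"dz": 0.5,"turn": 0}
    - {"dx": 0,"dy": 0,"dz": 0,"turn": 0}

```text
time: 44.25
tcp_pos: [0.5683, -0.1579, 0.1597]
orientation: [0.152, 1.54, -0.144]
contact_force: [0.3, 1.5, -2.2]
grip_width: 0.0443
```

Run:
```python
from h2 import *
plan([*PAD["white"],.15],BYAW,vmax=4.5)
```

```text
t 44.25 pos [ 0.5683 -0.1579  0.1597] yaw -10.83 down [ 0.0257  0.0031 -0.9997] w 0.0443 F [ 0.3  1.5 -2.2] j [-0.51  0.28  0.86  1.73 -0.24  1.22  0.21]
{dx:0.10,dy:-0.65,dz:0.02,turn:-0.121}
{dx:0.10,dy:-0.65,dz:-0.06,turn:-0.121}
{dx:0.10,dy:-0.64,dz:-0.14,turn:-0.121}
{dx:0.10,dy:-0.61,dz:-0.22,turn:-0.121}
{dx:0.10,dy:-0.58,dz:-0.29,turn:-0.121}
{dx:0.10,dy:-0.54,dz:-0.36,turn:-0.121}
{dx:0.10,dy:-0.50,dz:-0.42,turn:-0.121}
{dx:0.10,dy:-0.44,dz:-0.48,turn:-0.121}
{dx:0.10,dy:-0.38,dz:-0.53,turn:-0.121}
```

move_arm:
  series:
    - {"dx": 0,"dy": -3.2,"dz": 0.1,"turn": 0}
    - {"dx": 0,"dy": -2.5,"dz": 0.1,"turn": 0}
    - {"dx": 0,"dy": 0,"dz": 0,"turn": 0}
    - {"dx": 0,"dy": 0,"dz": 0,"turn": -0.12}
    - {"dx": 0,"dy": 0,"dz": 0,"turn": -0.13}

```text
time: 44.75
tcp_pos: [0.5593, -0.2149, 0.1615]
orientation: [-0.048, 1.544, 0.053]
contact_force: [-0.8, 0.3, -1.9]
grip_width: 0.0445
```

move_arm:
  series:
    - {"dx": 0,"dy": 0,"dz": 0,"turn": -0.13}
    - {"dx": 0,"dy": 0,"dz": 0,"turn": -0.13}
    - {"dx": 0,"dy": 0,"dz": 0,"turn": -0.13}
    - {"dx": 0,"dy": 0,"dz": 0,"turn": -0.13}
    - {"dx": 0,"dy": 0,"dz": 0,"turn": -0.13}

```text
time: 45.25
tcp_pos: [0.5608, -0.2077, 0.1633]
orientation: [-0.586, 1.463, 0.58]
contact_force: [-0.4, -0.5, -1.9]
grip_width: 0.0444
```

Run:
```python
from h2 import *
plan([*PAD["white"],.15],BYAW,vmax=4.5)
```

```text
t 45.25 pos [ 0.5608 -0.2077  0.1633] yaw 42.88 down [ 0.027   0.0069 -0.9996] w 0.0444 F [-0.4 -0.5 -1.9] j [-0.3   0.27  0.7   1.7  -0.2   1.22  1.2 ]
{dx:0.66,dy:-0.22,dz:-0.35,turn:-0.078}
{dx:0.66,dy:-0.19,dz:-0.37,turn:-0.078}
```

move_arm:
  series:
    - {"dx": 0,"dy": 0,"dz": 0,"turn": -0.06}
    - {"dx": 0,"dy": 0,"dz": 0,"turn": 0}
    - {"dx": 0.3,"dy": -0.4,"dz": -0.7,"turn": 0}
    - {"dx": 0,"dy": 0,"dz": 0,"turn": 0}
    - {"dx": 0,"dy": 0,"dz": 0,"turn": 0}

```text
time: 45.75
tcp_pos: [0.5599, -0.2117, 0.1611]
orientation: [-0.636, 1.447, 0.631]
contact_force: [-0.1, 0.1, -1.9]
grip_width: 0.0444
```

Run:
```python
from h2 import *
plan([*PAD["white"],.15],BYAW,vmax=4.5)
```

```text
t 45.75 pos [ 0.5599 -0.2117  0.1611] yaw 46.64 down [ 0.0275  0.0087 -0.9996] w 0.0444 F [-0.1  0.1 -1.9] j [-0.28  0.27  0.69  1.7  -0.2   1.22  1.28]
{dx:1.10,dy:-0.19,dz:-0.38,turn:-0.090}
```

move_arm:
  series:
    - {"dx": 0,"dy": 0,"dz": 0,"turn": -0.09}
    - {"dx": 0,"dy": 0,"dz": 0,"turn": 0}
    - {"dx": 1.0,"dy": -0.3,"dz": -0.4,"turn": 0}
    - {"dx": 1.8,"dy": 0,"dz": 0,"turn": 0}
    - {"dx": 1.8,"dy": 0,"dz": 0,"turn": 0}

```text
time: 46.25
tcp_pos: [0.5626, -0.2178, 0.1149]
orientation: [-0.702, 1.423, 0.691]
contact_force: [-0.3, 0.1, -2.1]
grip_width: 0.0443
```

Run:
```python
from h2 import *
plan([*PAD["white"],.0295],BYAW,vmax=1.8)
```

```text
t 46.25 pos [ 0.5626 -0.2178  0.1149] yaw 51.36 down [ 0.0317  0.0076 -0.9995] w 0.0443 F [-0.3  0.1 -2.1] j [-0.24  0.32  0.67  1.74 -0.24  1.13  1.39]
{dx:1.71,dy:0.12,dz:-0.06,turn:-0.002}
{dx:1.71,dy:0.12,dz:-0.05,turn:-0.002}
{dx:1.71,dy:0.12,dz:-0.05,turn:-0.002}
{dx:1.71,dy:0.12,dz:-0.05,turn:-0.002}
{dx:1.71,dy:0.12,dz:-0.05,turn:-0.002}
```

move_arm:
  series:
    - {"dx": 1.4,"dy": 0.2,"dz": -0.1,"turn": 0}
    - {"dx": 1.4,"dy": 0.1,"dz": -0.1,"turn": 0}
    - {"dx": 1.3,"dy": 0,"dz": 0,"turn": 0}
    - {"dx": 1.0,"dy": 0,"dz": 0,"turn": 0}
    - {"dx": 0.2,"dy": 0,"dz": 0,"turn": 0}

```text
time: 46.75
tcp_pos: [0.5582, -0.2174, 0.0546]
orientation: [-0.696, 1.429, 0.688]
contact_force: [-1.0, 0.1, -1.6]
grip_width: 0.0443
```

Run:
```python
from h2 import *
plan([*PAD["white"],.0295],BYAW,vmax=1.8)
```

```text
t 46.75 pos [ 0.5582 -0.2174  0.0546] yaw 51.01 down [ 0.027   0.0078 -0.9996] w 0.0443 F [-1.   0.1 -1.6] j [-0.22  0.38  0.65  1.81 -0.29  1.02  1.43]
{dx:1.25,dy:0.04,dz:0.06,turn:-0.007}
{dx:1.25,dy:0.04,dz:0.06,turn:-0.007}
```

move_arm:
  series:
    - {"dx": 1.2,"dy": 0.1,"dz": 0.1,"turn": -0.013}
    - {"dx": 0.7,"dy": 0,"dz": 0,"turn": 0}
    - {"dx": 0.2,"dy": 0,"dz": 0,"turn": 0}
    - {"dx": 0,"dy": 0,"dz": 0,"turn": 0}
    - {"dx": 0,"dy": 0,"dz": 0,"turn": 0}

```text
time: 47.25
tcp_pos: [0.5596, -0.2159, 0.0325]
orientation: [-0.708, 1.424, 0.698]
contact_force: [0.0, 0.1, -1.3]
grip_width: 0.0443
```

Run:
```python
from h2 import *
plan([*PAD["white"],.0275],BYAW,vmax=1.8)
```

```text
t 47.25 pos [ 0.5596 -0.2159  0.0325] yaw 51.83 down [ 0.0284  0.0074 -0.9996] w 0.0443 F [ 0.   0.1 -1.3] j [-0.21  0.41  0.63  1.82 -0.31  0.98  1.46]
{dx:0.49,dy:0.07,dz:-0.03,turn:0.001}
```

move_arm:
  series:
    - {"dx": 0.2,"dy": 0.07,"dz": -0.03,"turn": 0}
    - {"dx": 0.15,"dy": 0,"dz": 0,"turn": 0}
    - {"dx": 0.05,"dy": 0,"dz": 0,"turn": 0}
    - {"dx": 0,"dy": 0,"dz": 0,"turn": 0}
    - {"dx": 0,"dy": 0,"dz": 0,"turn": 0}

```text
time: 47.75
tcp_pos: [0.5598, -0.2159, 0.0293]
orientation: [-0.708, 1.422, 0.697]
contact_force: [0.2, 0.1, -1.3]
grip_width: 0.0444
```

move_arm:
  series:
    - {"dx": 0.05,"dy": 0,"dz": 0,"turn": 0}
    - {"dx": 0,"dy": 0,"dz": 0,"turn": 0}
    - {"dx": 0.05,"dy": 0,"dz": 0,"turn": 0}
    - {"dx": 0,"dy": 0,"dz": 0,"turn": 0}
    - {"dx": 0,"dy": 0,"dz": 0,"turn": 0}

```text
time: 48.25
tcp_pos: [0.5599, -0.216, 0.0283]
orientation: [-0.708, 1.422, 0.697]
contact_force: [0.3, -0.4, -1.6]
grip_width: 0.0441
```

move_arm:
  series:
    - {"dx": 0.04,"dy": 0.09,"dz": -0.06,"turn": 0}
    - {"dx": 0.03,"dy": 0,"dz": 0,"turn": 0}
    - {"dx": 0,"dy": 0,"dz": 0,"turn": 0}
    - {"dx": 0,"dy": 0,"dz": 0,"turn": 0}
    - {"dx": 0,"dy": 0,"dz": 0,"turn": 0}

```text
time: 48.75
tcp_pos: [0.5587, -0.2158, 0.0275]
orientation: [-0.708, 1.422, 0.697]
contact_force: [-0.7, -0.1, -2.4]
grip_width: 0.0441
```

move_arm:
  series:
    - {"dx": 0.05,"dy": 0,"dz": 0,"turn": 0}
    - {"dx": 0,"dy": 0,"dz": 0,"turn": 0}
    - {"dx": 0,"dy": 0,"dz": 0,"turn": 0}
    - {"dx": 0,"dy": 0,"dz": 0,"turn": 0}
    - {"dx": 0,"dy": 0,"dz": 0,"turn": 0}

```text
time: 49.25
tcp_pos: [0.5589, -0.216, 0.0273]
orientation: [-0.708, 1.422, 0.697]
contact_force: [0.1, -1.0, -0.2]
grip_width: 0.0444
```

move_arm:
  series:
    - {"dx": 0.05,"dy": 0,"dz": 0,"turn": 0}
    - {"dx": 0.03,"dy": 0,"dz": 0,"turn": 0}
    - {"dx": 0,"dy": 0,"dz": 0,"turn": 0}
    - {"dx": 0,"dy": 0,"dz": 0,"turn": 0}
    - {"dx": 0,"dy": 0,"dz": 0,"turn": 0}

```text
time: 49.75
tcp_pos: [0.5593, -0.2163, 0.0272]
orientation: [-0.709, 1.421, 0.696]
contact_force: [-0.5, 0.2, 1.5]
grip_width: 0.0442
```

move_arm:
  series:
    - {"dx": 0,"dy": 0,"dz": 0,"turn": 0}
    - {"dx": 0,"dy": 0,"dz": 0,"turn": 0}
    - {"dx": 0,"dy": 0,"dz": 0,"turn": 0}
    - {"dx": 0,"dy": 0,"dz": 0,"turn": 0}
    - {"dx": 0,"dy": 0,"dz": 0,"turn": 0}
  gripper: 0.5

```text
time: 50.25
tcp_pos: [0.5596, -0.2161, 0.0269]
orientation: [-0.709, 1.421, 0.696]
contact_force: [0.4, 0.7, 0.6]
grip_width: 0.0637
```

move_arm:
  series:
    - {"dx": -1,"dy": 0,"dz": 0,"turn": 0}
    - {"dx": -2,"dy": 0,"dz": 0,"turn": 0}
    - {"dx": -3,"dy": 0,"dz": 0,"turn": 0}
    - {"dx": -3,"dy": 0,"dz": 0,"turn": 0}
    - {"dx": -3,"dy": 0,"dz": 0,"turn": 0}

```text
time: 50.75
tcp_pos: [0.5526, -0.2164, 0.149]
orientation: [-0.706, 1.428, 0.699]
contact_force: [0.1, 0.9, 0.2]
grip_width: 0.0642
```

move_arm:
  series:
    - {"dx": 0,"dy": 0,"dz": 0,"turn": 0.13}
    - {"dx": 0,"dy": 0,"dz": 0,"turn": 0.13}
    - {"dx": 0,"dy": 0,"dz": 0,"turn": 0.13}
    - {"dx": 0,"dy": 0,"dz": 0,"turn": 0.13}
    - {"dx": 0,"dy": 0,"dz": 0,"turn": 0.13}

```text
time: 51.25
tcp_pos: [0.5556, -0.2187, 0.1596]
orientation: [-0.177, 1.525, 0.181]
contact_force: [-0.1, 0.1, -0.1]
grip_width: 0.064
```

move_arm:
  series:
    - {"dx": 0,"dy": 0,"dz": 0,"turn": 0.13}
    - {"dx": 0,"dy": 0,"dz": 0,"turn": 0.13}
    - {"dx": 0,"dy": 0,"dz": 0,"turn": 0.13}
    - {"dx": 0,"dy": 0,"dz": 0,"turn": 0}
    - {"dx": 0,"dy": 0,"dz": 0,"turn": 0}

```text
time: 51.75
tcp_pos: [0.5557, -0.2193, 0.1634]
orientation: [0.146, 1.527, -0.13]
contact_force: [-0.0, -0.8, 0.9]
grip_width: 0.064
```

Run:
```python
from h2 import *
y=yaw(R.from_rotvec(ctrl.get_obs()["orientation"]))
plan([*RACK["blue"],.16],y,vmax=4.7,wmax=8.5)
```

```text
t 51.75 pos [ 0.5557 -0.2193  0.1634] yaw -10.16 down [ 0.0405  0.0065 -0.9992] w 0.064 F [-0.  -0.8  0.9] j [-0.41  0.29  0.87  1.71 -0.26  1.22  0.35]
{dx:0.07,dy:4.32,dz:-0.47,turn:-0.000}
{dx:0.07,dy:4.32,dz:-0.47,turn:-0.000}
{dx:0.07,dy:4.32,dz:-0.47,turn:-0.000}
{dx:0.07,dy:4.32,dz:-0.47,turn:-0.000}
{dx:0.07,dy:4.32,dz:-0.47,turn:-0.000}
{dx:0.07,dy:4.32,dz:-0.47,turn:-0.000}
{dx:0.07,dy:4.32,dz:-0.47,turn:-0.000}
{dx:0.07,dy:4.32,dz:-0.47,turn:-0.000}
{dx:0.07,dy:4.32,dz:-0.47,turn:-0.000}
{dx:0.07,dy:4.32,dz:-0.47,turn:-0.000}
{dx:0.07,dy:4.32,dz:-0.47,turn:-0.000}
```

move_arm:
  series:
    - {"dx": 0,"dy": 4.3,"dz": -0.5,"turn": 0}
    - {"dx": 0,"dy": 4.3,"dz": -0.5,"turn": 0}
    - {"dx": 0,"dy": 4.3,"dz": -0.5,"turn": 0}
    - {"dx": 0,"dy": 4.3,"dz": -0.5,"turn": 0}
    - {"dx": 0,"dy": 4.3,"dz": -0.5,"turn": 0}
  gripper: 0.6

```text
time: 52.25
tcp_pos: [0.5676, -0.0061, 0.1673]
orientation: [0.141, 1.523, -0.13]
contact_force: [1.2, -0.8, -0.3]
grip_width: 0.0685
```

move_arm:
  series:
    - {"dx": 0,"dy": 4.3,"dz": -0.5,"turn": 0}
    - {"dx": 0,"dy": 4.3,"dz": -0.5,"turn": 0}
    - {"dx": 0,"dy": 4.3,"dz": -0.5,"turn": 0}
    - {"dx": 0,"dy": 4.3,"dz": -0.5,"turn": 0}
    - {"dx": 0,"dy": 4.3,"dz": -0.5,"turn": 0}

```text
time: 52.75
tcp_pos: [0.5781, 0.2189, 0.1716]
orientation: [0.129, 1.521, -0.114]
contact_force: [-0.1, -0.5, 0.2]
grip_width: 0.068
```

move_arm:
  series:
    - {"dx": 0,"dy": 2.0,"dz": -0.2,"turn": 0}
    - {"dx": 0,"dy": 0,"dz": 0,"turn": 0}
    - {"dx": 0,"dy": 0.5,"dz": -4.8,"turn": 0}
    - {"dx": 0,"dy": 0,"dz": 0,"turn": 0}
    - {"dx": 0,"dy": 0,"dz": 0,"turn": 0}

```text
time: 53.25
tcp_pos: [0.5296, 0.2561, 0.1679]
orientation: [0.111, 1.523, -0.1]
contact_force: [0.8, 0.4, 0.6]
grip_width: 0.0684
```

move_arm:
  series:
    - {"dx": 0,"dy": 1.4,"dz": 4.8,"turn": 0}
    - {"dx": 0,"dy": 0,"dz": 0,"turn": 0}
    - {"dx": 0,"dy": 0,"dz": 0,"turn": 0}
    - {"dx": 0,"dy": 0,"dz": 0,"turn": 0}
    - {"dx": 0,"dy": 0,"dz": 0,"turn": 0}

```text
time: 53.75
tcp_pos: [0.5803, 0.2564, 0.1676]
orientation: [0.109, 1.528, -0.106]
contact_force: [0.8, -0.7, 0.3]
grip_width: 0.068
```

Run:
```python
from h2 import *
check()
plan([*RACK["blue"],.16],RYAW,vmax=4.7,wmax=8.5)
```

```text
top pad 466 px [383. 185.] z 0.0073 ctr [ 599.3 -248.2] size [59.1 45.3] 51.7
top top 411 px [375. 201.] z 0.0654 ctr [ 557.  -215.4] size [46.4 36.4] 51.4
top top 514 px [543. 202.] z 0.0611 ctr [ 547.1 -566.1] size [80.7 37.4] 62.0
top top 405 px [360. 221.] z 0.0656 ctr [ 517.  -183.8] size [44.8 36.1] 50.9
top top 433 px [345. 242.] z 0.0654 ctr [ 475.5 -152.4] size [46.2 36.9] 52.1
scene pad 623 px [146. 213.] z 0.007 ctr [ 599.9 -248.4] size [61.5 43.5] 51.2
scene top 737 px [ 15. 117.] z 0.0611 ctr [ 530.6 -601.6] size [160.7  35.2] 61.2
scene top 450 px [223. 161.] z 0.065 ctr [ 479.  -151.8] size [48.3 36.6] 52.1
scene top 462 px [195. 172.] z 0.0651 ctr [ 520.2 -184.1] size [47.8 36.2] 50.9
scene top 502 px [166. 182.] z 0.0651 ctr [ 560.8 -216.3] size [48.2 36.5] 51.8
t 53.85 pos [0.5801 0.2568 0.1678] yaw -7.87 down [ 4.000e-02 -2.000e-04 -9.992e-01] w 0.0682 F [-0.1 -0.2 -0.3] j [-1.02  0.33  0.66  1.61 -0.2   1.23 -0.47]
{dx:0.81,dy:0.24,dz:0.82,turn:0.055}
```

move_arm:
  series:
    - {"dx": 0,"dy": -0.3,"dz": -4.8,"turn": 0}
    - {"dx": 0,"dy": 0,"dz": 0,"turn": 0}
    - {"dx": 0,"dy": 0,"dz": 0,"turn": 0}
    - {"dx": 0,"dy": 0.7,"dz": 4.8,"turn": 0}
    - {"dx": 0,"dy": 0,"dz": 0,"turn": 0}

```text
time: 54.35
tcp_pos: [0.5761, 0.261, 0.1651]
orientation: [0.106, 1.535, -0.102]
contact_force: [-0.5, -0.4, -0.4]
grip_width: 0.0679
```

move_arm:
  series:
    - {"dx": 0,"dy": 0,"dz": 0,"turn": 0}
    - {"dx": 0,"dy": -0.3,"dz": -4.8,"turn": 0}
    - {"dx": 0,"dy": 0,"dz": 0,"turn": 0}
    - {"dx": 0,"dy": 0,"dz": 0,"turn": 0}
    - {"dx": 0,"dy": 0.7,"dz": 4.8,"turn": 0}

```text
time: 54.85
tcp_pos: [0.5713, 0.2654, 0.1634]
orientation: [0.104, 1.541, -0.101]
contact_force: [0.8, 1.7, 1.5]
grip_width: 0.0683
```

move_arm:
  series:
    - {"dx": 0,"dy": 0,"dz": 0,"turn": 0}
    - {"dx": 0,"dy": 0,"dz": 0,"turn": 0}
    - {"dx": 0,"dy": -0.3,"dz": -4.8,"turn": 0}
    - {"dx": 0,"dy": 0,"dz": 0,"turn": 0}
    - {"dx": 0,"dy": 0,"dz": 0,"turn": 0}

```text
time: 55.35
tcp_pos: [0.5274, 0.2666, 0.1604]
orientation: [0.103, 1.538, -0.107]
contact_force: [-0.9, 0.7, 0.5]
grip_width: 0.0683
```

move_arm:
  series:
    - {"dx": 0,"dy": 0.7,"dz": 4.9,"turn": 0}
    - {"dx": 0,"dy": 0,"dz": 0,"turn": 0}
    - {"dx": 0,"dy": 0,"dz": 0,"turn": 0.055}
    - {"dx": 0,"dy": 0,"dz": 0,"turn": 0}
    - {"dx": 0,"dy": 0,"dz": 0,"turn": 0}

```text
time: 55.85
tcp_pos: [0.5789, 0.2674, 0.1624]
orientation: [0.147, 1.536, -0.147]
contact_force: [-0.4, -0.0, -0.9]
grip_width: 0.0684
```

Run:
```python
from h2 import *
plan([*RACK["blue"],.16],RYAW,vmax=4.7,wmax=8.5)
```

```text
t 55.85 pos [0.5789 0.2674 0.1624] yaw -10.77 down [ 0.0297 -0.0026 -0.9996] w 0.0684 F [-0.4 -0.  -0.9] j [-1.06  0.36  0.7   1.6  -0.23  1.24 -0.51]
{dx:0.27,dy:-0.74,dz:1.15,turn:0.004}
```

move_arm:
  series:
    - {"dx": 0,"dy": -0.9,"dz": -4.4,"turn": 0}
    - {"dx": 0,"dy": 0,"dz": 0,"turn": 0}
    - {"dx": 0,"dy": 0,"dz": 0,"turn": 0}
    - {"dx": 0,"dy": 0.3,"dz": 4.9,"turn": 0}
    - {"dx": 0,"dy": 0,"dz": 0,"turn": 0}

```text
time: 56.35
tcp_pos: [0.5807, 0.2611, 0.1613]
orientation: [0.141, 1.539, -0.14]
contact_force: [0.3, -1.9, -0.4]
grip_width: 0.068
```

move_arm:
  series:
    - {"dx": 0,"dy": 0,"dz": 0,"turn": 0}
    - {"dx": 0,"dy": -1.0,"dz": -4.4,"turn": 0}
    - {"dx": 0,"dy": 0,"dz": 0,"turn": 0}
    - {"dx": 0,"dy": 0,"dz": 0,"turn": 0}
    - {"dx": 0,"dy": 0.5,"dz": 4.9,"turn": 0}

```text
time: 56.85
tcp_pos: [0.5799, 0.2568, 0.16]
orientation: [0.138, 1.545, -0.136]
contact_force: [1.0, 1.7, 1.8]
grip_width: 0.0681
```

move_arm:
  series:
    - {"dx": 0,"dy": 0,"dz": 0,"turn": 0}
    - {"dx": 0,"dy": 0,"dz": 0,"turn": 0}
    - {"dx": 0,"dy": 0,"dz": 0,"turn": 0}
    - {"dx": 0,"dy": 0,"dz": 0,"turn": 0}
    - {"dx": 0,"dy": 0,"dz": 0,"turn": 0}

```text
time: 57.35
tcp_pos: [0.5856, 0.2556, 0.161]
orientation: [0.138, 1.54, -0.138]
contact_force: [0.3, 0.0, -0.0]
grip_width: 0.0683
```

Run:
```python
from h2 import *
plan([*RACK["blue"],.16],RYAW,vmax=4.7,wmax=8.5)
```

```text
t 57.35 pos [0.5856 0.2556 0.161 ] yaw -10.11 down [ 0.0263 -0.0023 -0.9997] w 0.0683 F [ 0.3  0.  -0. ] j [-1.05  0.37  0.72  1.6  -0.24  1.24 -0.47]
{dx:0.11,dy:0.30,dz:0.28,turn:0.015}
```

Good enough at 1.5°; yellow gripped fine at 1.4°. Descending on blue.

move_arm:
  series:
    - {"dx": 0,"dy": 0.3,"dz": 0.2,"turn": 0}
    - {"dx": 0,"dy": 0,"dz": 0,"turn": 0.015}
    - {"dx": 1.5,"dy": 0,"dz": 0,"turn": 0}
    - {"dx": 1.7,"dy": 0,"dz": 0,"turn": 0}
    - {"dx": 1.7,"dy": 0,"dz": 0,"turn": 0}

```text
time: 57.85
tcp_pos: [0.5905, 0.2603, 0.1125]
orientation: [0.154, 1.535, -0.145]
contact_force: [0.4, 0.0, -0.3]
grip_width: 0.0685
```

Run:
```python
from h2 import *
plan([*RACK["blue"],.042],RYAW,vmax=2)
```

```text
t 57.85 pos [0.5905 0.2603 0.1125] yaw -10.97 down [ 0.0308  0.0026 -0.9995] w 0.0685 F [ 0.4  0.  -0.3] j [-1.03  0.42  0.7   1.64 -0.28  1.15 -0.46]
{dx:1.76,dy:-0.08,dz:-0.08,turn:0.000}
{dx:1.76,dy:-0.08,dz:-0.08,turn:0.000}
{dx:1.76,dy:-0.08,dz:-0.08,turn:0.000}
{dx:1.76,dy:-0.08,dz:-0.08,turn:0.000}
```

move_arm:
  series:
    - {"dx": 1.5,"dy": -0.2,"dz": -0.2,"turn": 0}
    - {"dx": 1.6,"dy": 0,"dz": 0,"turn": 0}
    - {"dx": 1.6,"dy": 0,"dz": 0,"turn": 0}
    - {"dx": 1.2,"dy": 0,"dz": 0,"turn": 0}
    - {"dx": 0,"dy": 0,"dz": 0,"turn": 0}

```text
time: 58.35
tcp_pos: [0.5859, 0.2574, 0.0433]
orientation: [0.15, 1.541, -0.149]
contact_force: [-0.1, 0.1, -0.1]
grip_width: 0.0686
```

Run:
```python
from h2 import *
plan([*RACK["blue"],.042],RYAW,vmax=2)
```

```text
t 58.35 pos [0.5859 0.2574 0.0433] yaw -10.97 down [ 0.0244 -0.0016 -0.9997] w 0.0686 F [-0.1  0.1 -0.1] j [-1.01  0.49  0.67  1.71 -0.33  1.04 -0.42]
{dx:0.13,dy:0.12,dz:0.27,turn:0.000}
```

move_arm:
  series:
    - {"dx": 0.1,"dy": 0.08,"dz": 0.25,"turn": 0}
    - {"dx": 0,"dy": 0,"dz": 0,"turn": 0}
    - {"dx": 0,"dy": 0,"dz": 0,"turn": 0}
    - {"dx": 0,"dy": 0,"dz": 0,"turn": 0}
    - {"dx": 0,"dy": 0,"dz": 0,"turn": 0}

```text
time: 58.85
tcp_pos: [0.5902, 0.2581, 0.0442]
orientation: [0.152, 1.539, -0.148]
contact_force: [0.2, -0.3, 0.9]
grip_width: 0.0685
```

move_arm:
  series:
    - {"dx": 0,"dy": 0,"dz": 0,"turn": 0}
    - {"dx": 0,"dy": 0,"dz": 0,"turn": 0}
    - {"dx": 0,"dy": 0,"dz": 0,"turn": 0}
    - {"dx": 0,"dy": 0,"dz": 0,"turn": 0}
    - {"dx": 0,"dy": 0,"dz": 0,"turn": 0}
  gripper: -1

```text
time: 59.35
tcp_pos: [0.5903, 0.2585, 0.0452]
orientation: [0.152, 1.538, -0.147]
contact_force: [-0.1, 0.5, 0.7]
grip_width: 0.044
```

move_arm:
  series:
    - {"dx": -0.3,"dy": 0,"dz": 0,"turn": 0}
    - {"dx": -1.0,"dy": 0,"dz": 0,"turn": 0}
    - {"dx": -2,"dy": 0,"dz": 0,"turn": 0}
    - {"dx": -3,"dy": 0,"dz": 0,"turn": 0}
    - {"dx": -3,"dy": 0,"dz": 0,"turn": 0}

```text
time: 59.85
tcp_pos: [0.5846, 0.2569, 0.1378]
orientation: [0.148, 1.545, -0.152]
contact_force: [0.2, -0.1, -1.0]
grip_width: 0.0435
```

Run:
```python
from h2 import *
y=yaw(R.from_rotvec(ctrl.get_obs()["orientation"]))
plan([*PAD["blue"],.15],y,vmax=4.4)
```

```text
t 59.85 pos [0.5846 0.2569 0.1378] yaw -11.0 down [ 0.0202 -0.0046 -0.9998] w 0.0435 F [ 0.2 -0.1 -1. ] j [-1.04  0.4   0.71  1.62 -0.26  1.21 -0.47]
{dx:-0.08,dy:-4.10,dz:0.93,turn:-0.000}
{dx:-0.08,dy:-4.10,dz:0.93,turn:-0.000}
{dx:-0.08,dy:-4.10,dz:0.93,turn:-0.000}
{dx:-0.08,dy:-4.10,dz:0.93,turn:-0.000}
{dx:-0.08,dy:-4.10,dz:0.93,turn:-0.000}
{dx:-0.08,dy:-4.10,dz:0.93,turn:-0.000}
{dx:-0.08,dy:-4.10,dz:0.93,turn:-0.000}
{dx:-0.08,dy:-4.10,dz:0.93,turn:-0.000}
{dx:-0.08,dy:-4.10,dz:0.93,turn:-0.000}
{dx:-0.08,dy:-4.10,dz:0.93,turn:-0.000}
{dx:-0.08,dy:-4.10,dz:0.93,turn:-0.000}
{dx:-0.08,dy:-4.10,dz:0.93,turn:-0.000}
```

move_arm:
  series:
    - {"dx": -0.2,"dy": -3,"dz": 0.7,"turn": 0}
    - {"dx": -0.2,"dy": -4.1,"dz": 0.9,"turn": 0}
    - {"dx": -0.2,"dy": -4.1,"dz": 0.9,"turn": 0}
    - {"dx": -0.1,"dy": -4.1,"dz": 0.9,"turn": 0}
    - {"dx": 0,"dy": -4.1,"dz": 0.9,"turn": 0}

```text
time: 60.35
tcp_pos: [0.5929, 0.0619, 0.154]
orientation: [0.145, 1.537, -0.135]
contact_force: [1.5, -0.6, -1.2]
grip_width: 0.0436
```

move_arm:
  series:
    - {"dx": 0,"dy": -4.1,"dz": 0.9,"turn": 0}
    - {"dx": 0,"dy": -4.1,"dz": 0.9,"turn": 0}
    - {"dx": 0,"dy": -4.1,"dz": 0.9,"turn": 0}
    - {"dx": 0,"dy": -4.1,"dz": 0.9,"turn": 0}
    - {"dx": 0,"dy": -4.1,"dz": 0.9,"turn": 0}

```text
time: 60.85
tcp_pos: [0.6003, -0.1564, 0.1579]
orientation: [0.147, 1.533, -0.132]
contact_force: [1.0, 0.3, -0.5]
grip_width: 0.0437
```

move_arm:
  series:
    - {"dx": 0,"dy": -3.0,"dz": 0.7,"turn": 0}
    - {"dx": 0,"dy": 0,"dz": 0,"turn": 0}
    - {"dx": 0,"dy": 0,"dz": 0,"turn": 0}
    - {"dx": 0,"dy": 0,"dz": 0,"turn": 0}
    - {"dx": 0,"dy": 0,"dz": 0,"turn": 0}

```text
time: 61.35
tcp_pos: [0.6001, -0.1956, 0.1608]
orientation: [0.152, 1.53, -0.141]
contact_force: [0.1, -0.7, -1.0]
grip_width: 0.0438
```

Run:
```python
from h2 import *
y=yaw(R.from_rotvec(ctrl.get_obs()["orientation"]))
plan([*PAD["blue"],.15],y,vmax=9.4)
look("wrist","wrist5")
```

```text
t 61.35 pos [ 0.6001 -0.1956  0.1608] yaw -10.77 down [ 0.036   0.0036 -0.9993] w 0.0438 F [ 0.1 -0.7 -1. ] j [-0.42  0.38  0.87  1.63 -0.32  1.24  0.32]
{dx:1.06,dy:-5.15,dz:0.90,turn:-0.000}
```

View pics/wrist5.png

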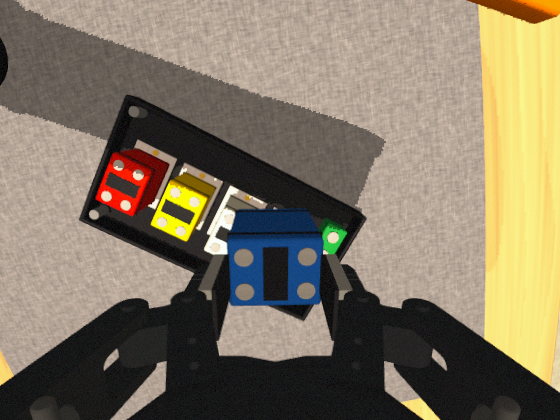

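The blue contactor is held square at about (275,265). Red, yellow and white stand on their pads at (125,185), (180,210) and (230,220).

move_arm:
  series:
    - {"dx": 0,"dy": -2.8,"dz": 0.4,"turn": 0}
    - {"dx": 0,"dy": -2.6,"dz": 0.4,"turn": 0}
    - {"dx": 0,"dy": 0,"dz": 0,"turn": 0}
    - {"dx": 0,"dy": 0,"dz": 0,"turn": -0.12}
    - {"dx": 0,"dy": 0,"dz": 0,"turn": -0.13}

```text
time: 61.9
tcp_pos: [0.6005, -0.2432, 0.16]
orientation: [-0.058, 1.534, 0.066]
contact_force: [0.6, 0.3, -0.8]
grip_width: 0.044
```

move_arm:
  series:
    - {"dx": 0,"dy": 0,"dz": 0,"turn": -0.13}
    - {"dx": 0,"dy": 0,"dz": 0,"turn": -0.13}
    - {"dx": 0,"dy": 0,"dz": 0,"turn": -0.13}
    - {"dx": 0,"dy": 0,"dz": 0,"turn": -0.13}
    - {"dx": 0,"dy": 0,"dz": 0,"turn": -0.13}

```text
time: 62.4
tcp_pos: [0.6028, -0.2336, 0.1597]
orientation: [-0.6, 1.45, 0.594]
contact_force: [0.2, -0.8, -1.2]
grip_width: 0.0433
```

move_arm:
  series:
    - {"dx": 0,"dy": 0,"dz": 0,"turn": -0.12}
    - {"dx": 0,"dy": 0,"dz": 0,"turn": 0}
    - {"dx": 0,"dy": 0,"dz": 0,"turn": 0}
    - {"dx": 0,"dy": 0,"dz": 0,"turn": 0}
    - {"dx": 0,"dy": 0,"dz": 0,"turn": 0}

```text
time: 62.9
tcp_pos: [0.6044, -0.2274, 0.1597]
orientation: [-0.697, 1.418, 0.691]
contact_force: [0.2, 0.8, -1.2]
grip_width: 0.0435
```

Run:
```python
from h2 import *
plan([*PAD["blue"],.15],BYAW,vmax=9.4)
```

```text
t 62.9 pos [ 0.6044 -0.2274  0.1597] yaw 51.23 down [ 0.0348  0.0128 -0.9993] w 0.0435 F [ 0.2  0.8 -1.2] j [-0.19  0.37  0.64  1.58 -0.26  1.24  1.39]
{dx:0.93,dy:-0.89,dz:-1.91,turn:-0.010}
```

move_arm:
  series:
    - {"dx": 0,"dy": 3.4,"dz": -3.6,"turn": 0}
    - {"dx": 0,"dy": 0,"dz": 0,"turn": 0}
    - {"dx": 0,"dy": 0,"dz": 0,"turn": 0}
    - {"dx": 0,"dy": -3.9,"dz": 2.8,"turn": 0}
    - {"dx": 0,"dy": 0,"dz": 0,"turn": 0}

```text
time: 63.4
tcp_pos: [0.5977, -0.2353, 0.1529]
orientation: [-0.685, 1.43, 0.693]
contact_force: [0.1, 1.8, -2.2]
grip_width: 0.0436
```

move_arm:
  series:
    - {"dx": 0,"dy": 0,"dz": 0,"turn": 0}
    - {"dx": 0,"dy": 3.5,"dz": -3.5,"turn": 0}
    - {"dx": 0,"dy": 0,"dz": 0,"turn": 0}
    - {"dx": 0,"dy": 0,"dz": 0,"turn": 0}
    - {"dx": 0,"dy": -3.9,"dz": 2.7,"turn": 0}

```text
time: 63.9
tcp_pos: [0.5877, -0.2459, 0.1487]
orientation: [-0.675, 1.442, 0.692]
contact_force: [1.1, -1.9, 0.2]
grip_width: 0.043
```

move_arm:
  series:
    - {"dx": 0,"dy": 0,"dz": 0,"turn": 0}
    - {"dx": 0,"dy": 0,"dz": 0,"turn": 0}
    - {"dx": 0,"dy": 3.5,"dz": -3.4,"turn": 0}
    - {"dx": 0,"dy": 0,"dz": 0,"turn": 0}
    - {"dx": 0,"dy": 0,"dz": 0,"turn": 0}

```text
time: 64.4
tcp_pos: [0.543, -0.2475, 0.1446]
orientation: [-0.679, 1.444, 0.696]
contact_force: [1.0, 0.3, -1.0]
grip_width: 0.0434
```

move_arm:
  series:
    - {"dx": 0,"dy": -3.9,"dz": 2.9,"turn": 0}
    - {"dx": 0,"dy": 0,"dz": 0,"turn": 0}
    - {"dx": 0,"dy": 0,"dz": 0,"turn": 0}
    - {"dx": 0,"dy": 0,"dz": 0,"turn": 0}
    - {"dx": 0,"dy": 0,"dz": 0,"turn": 0}

```text
time: 64.9
tcp_pos: [0.5917, -0.2499, 0.145]
orientation: [-0.677, 1.445, 0.696]
contact_force: [-0.3, -0.1, -1.5]
grip_width: 0.0431
```

Run:
```python
from h2 import *
plan([*PAD["blue"],.15],BYAW,vmax=9.4)
```

```text
t 64.9 pos [ 0.5917 -0.2499  0.145 ] yaw 50.46 down [ 0.008   0.0166 -0.9998] w 0.0431 F [-0.3 -0.1 -1.5] j [-0.17  0.4   0.66  1.58 -0.28  1.25  1.43]
{dx:-0.49,dy:-0.48,dz:0.68,turn:-0.023}
```

move_arm:
  series:
    - {"dx": 0,"dy": -0.5,"dz": 0.6,"turn": 0}
    - {"dx": 0,"dy": 0,"dz": 0,"turn": -0.02}
    - {"dx": 1.2,"dy": 0,"dz": 0,"turn": 0}
    - {"dx": 1.6,"dy": 0,"dz": 0,"turn": 0}
    - {"dx": 1.6,"dy": 0,"dz": 0,"turn": 0}

```text
time: 65.4
tcp_pos: [0.602, -0.2481, 0.1021]
orientation: [-0.696, 1.433, 0.709]
contact_force: [-0.7, -0.2, -2.0]
grip_width: 0.0435
```

Run:
```python
from h2 import *
plan([*PAD["blue"],.034],BYAW,vmax=1.6)
```

```text
t 65.4 pos [ 0.602  -0.2481  0.1021] yaw 51.72 down [ 0.0152  0.0161 -0.9998] w 0.0435 F [-0.7 -0.2 -2. ] j [-0.15  0.45  0.64  1.61 -0.31  1.17  1.47]
{dx:1.36,dy:0.04,dz:-0.05,turn:-0.000}
{dx:1.36,dy:0.04,dz:-0.05,turn:-0.000}
{dx:1.36,dy:0.04,dz:-0.05,turn:-0.000}
{dx:1.36,dy:0.04,dz:-0.05,turn:-0.000}
{dx:1.36,dy:0.04,dz:-0.05,turn:-0.000}
```

move_arm:
  series:
    - {"dx": 1.3,"dy": 0.1,"dz": 0,"turn": 0}
    - {"dx": 1.3,"dy": 0,"dz": 0,"turn": 0}
    - {"dx": 1.2,"dy": 0,"dz": 0,"turn": 0}
    - {"dx": 0.8,"dy": 0,"dz": 0,"turn": 0}
    - {"dx": 0.2,"dy": 0,"dz": 0,"turn": 0}

```text
time: 65.9
tcp_pos: [0.5988, -0.2454, 0.0452]
orientation: [-0.693, 1.438, 0.712]
contact_force: [0.4, 1.0, -1.5]
grip_width: 0.0437
```

Run:
```python
from h2 import *
plan([*PAD["blue"],.033],BYAW,vmax=1.6)
```

```text
t 65.9 pos [ 0.5988 -0.2454  0.0452] yaw 51.69 down [ 0.0086  0.0178 -0.9998] w 0.0437 F [ 0.4  1.  -1.5] j [-0.13  0.5   0.62  1.67 -0.35  1.08  1.49]
{dx:1.21,dy:-0.23,dz:-0.16,turn:-0.002}
```

move_arm:
  series:
    - {"dx": 0.7,"dy": -0.25,"dz": -0.2,"turn": 0}
    - {"dx": 0.4,"dy": 0,"dz": 0,"turn": 0}
    - {"dx": 0.1,"dy": 0,"dz": 0,"turn": 0}
    - {"dx": 0,"dy": 0,"dz": 0,"turn": 0}
    - {"dx": 0,"dy": 0,"dz": 0,"turn": 0}

```text
time: 66.4
tcp_pos: [0.6007, -0.2492, 0.0332]
orientation: [-0.694, 1.437, 0.711]
contact_force: [0.1, -0.1, -0.9]
grip_width: 0.0435
```

Run:
```python
from h2 import *
plan([*PAD["blue"],.029],BYAW,vmax=1.6)
```

```text
t 66.4 pos [ 0.6007 -0.2492  0.0332] yaw 51.68 down [ 0.0105  0.0171 -0.9998] w 0.0435 F [ 0.1 -0.1 -0.9] j [-0.12  0.52  0.61  1.67 -0.36  1.06  1.5 ]
{dx:0.42,dy:0.16,dz:0.04,turn:-0.002}
```

move_arm:
  series:
    - {"dx": 0.15,"dy": 0.15,"dz": 0.03,"turn": 0}
    - {"dx": 0.1,"dy": 0,"dz": 0,"turn": 0}
    - {"dx": 0.05,"dy": 0,"dz": 0,"turn": 0}
    - {"dx": 0,"dy": 0,"dz": 0,"turn": 0}
    - {"dx": 0,"dy": 0,"dz": 0,"turn": 0}

```text
time: 66.9
tcp_pos: [0.6002, -0.2479, 0.0309]
orientation: [-0.694, 1.435, 0.71]
contact_force: [0.8, 0.1, -1.6]
grip_width: 0.0434
```

move_arm:
  series:
    - {"dx": 0.04,"dy": 0,"dz": 0,"turn": 0}
    - {"dx": 0,"dy": 0,"dz": 0,"turn": 0}
    - {"dx": 0,"dy": 0,"dz": 0,"turn": 0}
    - {"dx": 0,"dy": 0,"dz": 0,"turn": 0}
    - {"dx": 0,"dy": 0,"dz": 0,"turn": 0}

```text
time: 67.4
tcp_pos: [0.6002, -0.2479, 0.0305]
orientation: [-0.694, 1.435, 0.71]
contact_force: [-0.9, 0.6, -1.0]
grip_width: 0.0435
```

move_arm:
  series:
    - {"dx": 0.05,"dy": 0.03,"dz": -0.02,"turn": 0}
    - {"dx": 0,"dy": 0,"dz": 0,"turn": 0}
    - {"dx": 0.05,"dy": 0,"dz": 0,"turn": 0}
    - {"dx": 0,"dy": 0,"dz": 0,"turn": 0}
    - {"dx": 0,"dy": 0,"dz": 0,"turn": 0}

```text
time: 67.9
tcp_pos: [0.5999, -0.2479, 0.0295]
orientation: [-0.694, 1.435, 0.71]
contact_force: [-0.6, 0.5, -0.9]
grip_width: 0.0436
```

move_arm:
  series:
    - {"dx": 0.04,"dy": 0,"dz": 0,"turn": 0}
    - {"dx": 0,"dy": 0,"dz": 0,"turn": 0}
    - {"dx": 0,"dy": 0,"dz": 0,"turn": 0}
    - {"dx": 0,"dy": 0,"dz": 0,"turn": 0}
    - {"dx": 0,"dy": 0,"dz": 0,"turn": 0}

```text
time: 68.4
tcp_pos: [0.6001, -0.2481, 0.0294]
orientation: [-0.695, 1.435, 0.71]
contact_force: [0.4, 0.3, -1.3]
grip_width: 0.0434
```

move_arm:
  series:
    - {"dx": 0.05,"dy": 0,"dz": 0,"turn": 0}
    - {"dx": 0.03,"dy": 0,"dz": 0,"turn": 0}
    - {"dx": 0,"dy": 0,"dz": 0,"turn": 0}
    - {"dx": 0,"dy": 0,"dz": 0,"turn": 0}
    - {"dx": 0,"dy": 0,"dz": 0,"turn": 0}

```text
time: 68.9
tcp_pos: [0.6002, -0.2483, 0.0293]
orientation: [-0.695, 1.434, 0.71]
contact_force: [-1.1, -0.2, 1.3]
grip_width: 0.0437
```

Contact. Releasing, lifting clear and checking.

move_arm:
  series:
    - {"dx": 0,"dy": 0,"dz": 0,"turn": 0}
    - {"dx": 0,"dy": 0,"dz": 0,"turn": 0}
    - {"dx": 0,"dy": 0,"dz": 0,"turn": 0}
    - {"dx": 0,"dy": 0,"dz": 0,"turn": 0}
    - {"dx": 0,"dy": 0,"dz": 0,"turn": 0}
  gripper: 0.5

```text
time: 69.4
tcp_pos: [0.6005, -0.2482, 0.0289]
orientation: [-0.695, 1.434, 0.709]
contact_force: [-0.2, -0.3, 0.7]
grip_width: 0.0642
```

move_arm:
  series:
    - {"dx": -1,"dy": 0,"dz": 0,"turn": 0}
    - {"dx": -2,"dy": 0,"dz": 0,"turn": 0}
    - {"dx": -3,"dy": 0,"dz": 0,"turn": 0}
    - {"dx": -3,"dy": 0,"dz": 0,"turn": 0}
    - {"dx": -3,"dy": 0,"dz": 0,"turn": 0}

```text
time: 69.9
tcp_pos: [0.5961, -0.2492, 0.1507]
orientation: [-0.691, 1.441, 0.713]
contact_force: [0.3, -0.2, 0.1]
grip_width: 0.0639
```

move_arm:
  series:
    - {"dx": -1,"dy": 3.5,"dz": 3.2,"turn": 0}
    - {"dx": 0,"dy": 3.5,"dz": 3.2,"turn": 0}
    - {"dx": 0,"dy": 3.5,"dz": 3.2,"turn": 0}
    - {"dx": 0,"dy": 3.5,"dz": 3.2,"turn": 0}
    - {"dx": 0,"dy": 0,"dz": 0,"turn": 0}

```text
time: 70.4
tcp_pos: [0.5676, -0.0606, 0.1736]
orientation: [-0.692, 1.432, 0.701]
contact_force: [0.7, -0.2, -0.6]
grip_width: 0.0639
```

Run:
```python
from h2 import *
check()
print(ctrl.get_obs()["tcp_pos"],ctrl.get_obs()["time"])
a=cv2.imread("pics/chk_top.png")[130:290,290:450]; b=cv2.imread("pics/chk_scene.png")[120:280,80:280]
cv2.imwrite("pics/final.png",np.hstack([cv2.resize(a,(350,350),interpolation=2),cv2.resize(b,(437,350),interpolation=2)]))
```

```text
top top 517 px [543. 202.] z 0.0608 ctr [ 546.3 -566.1] size [81.4 37.1] 60.3
scene top 742 px [ 16. 117.] z 0.0611 ctr [ 530.4 -601.7] size [162.   35.8] 61.6
scene top 447 px [223. 161.] z 0.0652 ctr [ 479.3 -151.6] size [47.  36.8] 51.8
scene top 465 px [195. 172.] z 0.0651 ctr [ 520.4 -184.1] size [48.2 36.2] 51.5
scene top 504 px [167. 182.] z 0.0651 ctr [ 561.  -215.8] size [48.3 36.4] 51.7
scene top 510 px [136. 193.] z 0.0652 ctr [ 601.1 -248.9] size [48.4 35.4] 51.8
[ 0.56788528 -0.06701808  0.17381255] 70.5
```

View pics/final.png

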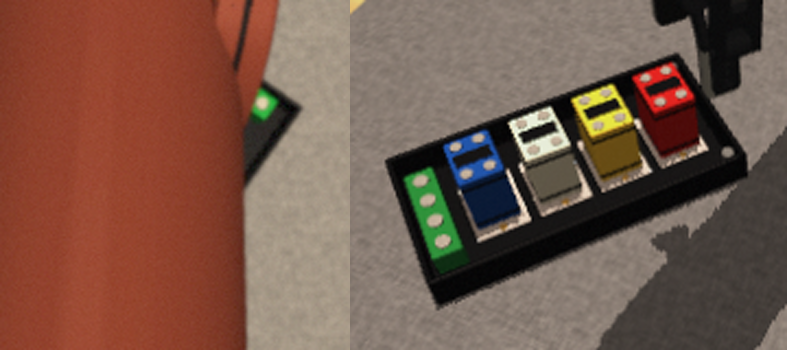

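The crop shows the base from its green block (435,215) outward: blue, white, yellow, red. All four are upright, square and on their pads, and the arm is clear.

```bash
python3 -c "
from plant import ctrl
print(ctrl.job_done())"
```

```text
the job is handed in; nothing more can be done
None
```

I moved all four contactors to the charger base in reverse order and handed the job in at about 70.5 s. From the base's green block outward they now stand blue, white, yellow, red. Each one was lowered in sub-millimetre steps until it touched, with contact at 3 N or less, and then released.

**Last checks:**
- **Upright:** all four tops measure 65 mm high in the last scene-camera measurement (nominal 66 mm).
- **Square:** all four are within about 1° of the pads, whose heading measures about 51.8°.
- **Centred:** each is about 1–2 mm off the pad centre as the scene camera sees it. The top camera put red, yellow and white within about 2 mm. For white the two cameras disagreed in opposite directions, which fits their stated 2 mm calibration.

**What did not go as planned:**
- **No top-camera check of blue:** the arm blocked the top camera at the end, so blue was confirmed by the scene camera only.
- **Tool tilt:** moving and turning in the same step built up tool tilt, reaching 2.8° while the arm held yellow. I reduced it with short back-and-forth moves in the air and then kept shifts and turns separate. Tilt at release was about 0.5° to 1.8°.

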